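Refill the wall soap dispenser from behind the grooming things

ROBOT

A 6-joint arm with a two-finger parallel gripper is mounted at the origin on the work surface. World frame = base frame: x ahead of the robot, y to its left, z up, the work surface at z = 0. Lengths are in m, angles in degrees, forces in N, time in s.
With the tool pointing down it reaches from about 0.25 to 0.725 m from the base axis. Payload 9.7 kg.
Tool frame: the origin (TCP) lies midway between the tips of the shut fingers; the grasp point (between the pads) lies 19 mm behind it; z points along the fingers, y is the line along which they close (so a half turn about z gives the same grasp; the last joint's range is limited). The gripper opens to 85 mm and grips with 20 to 120 N. Pads are 22 mm wide; open, the fingers measure 114 mm over their backs; the gripper's body (76 mm by 85 mm) begins 54 mm behind the grasp point. The pads swing forward as they close: fully open they stand 13 mm farther back than shut.
Start: joints at [-73.568, 4.979, 10.078, 95.1, 0, 90], TCP at [0.156, -0.528, 0.193] pointing down, gripper open.
Joint ranges: [-179.16, 179.16], [-48.56, 103.87], [-65.8, 70.77], [-126.05, 130.52], [-82.76, 87.17], [-180, 180]. Speed limits (degrees/s): [127.2, 127.2, 147.25, 180, 180, 180].

INTERFACE

Orientations are given as [roll, pitch, yaw] about the fixed x, y, z axes, in that order (R = Rz(yaw) Ry(pitch) Rx(roll)).
In Python, from workcell import bot gives the robot as it stands. The module is installed in compiled form; this text tells all that it offers.
- The arm moves only by the tool send_rows, never from a script. Its argument "moves" is one flat list of numbers, 7 for each row, row after row: the shift along the world's x, y, z normalised to -1 to 1, where 1 is 0.025 m, then the turn, a rotation vector about the world's x, y, z normalised to -1 to 1, where 1 is 0.15 rad, then the closure, from -1 (fully open) to 1 (shut), so that 0 is half open. A call has 1 to 8 rows; each row shifts and turns the commanded pose from where the row before left it; what a row does not reach is not made up. A row lasts 1/8 s, in which the tool goes at most 62.5 mm and 10.7 degrees, less where a joint would pass 70% of its speed; a pose out of reach is approached as far as the arm can. A call with a number of a shift or a turn outside -1 to 1 is refused whole. A call with a gripper value outside its range is refused whole. The fingers move at their own pace and stop on an object; "squeeze" is the grip in N (left out, the last holds). Time passes only in rows, so rows that do not move let the fingers close. It gives the time, the measured TCP pose, the force, the opening and the grip force at its end, in the units of the state.
- bot.get_obs(): the state, without advancing time (a new reading comes with each control period).
- bot.camera(name): name is "side" or "top" or "wrist"; returns a dict with "color" (400x640x3 uint8, red, green, blue), "camera_matrix" (3x3 intrinsics, pixels), "R" (3x3) and "t" (3): a world point X has camera coordinates R X + t. Camera axes: x right, y down, z forward; pixel columns grow to the right and rows downward; lengths in m; the calibration is good to about 2 mm. A picture is of the moment at which its call begins. There is no depth.
- bot.job_done(): hands the job in; it is judged then, once.
Trained networks look in the newest picture that a camera, given by its name, has taken for a name from the list of things; names that differ only in an ending like _2 or _b are one class to them, and where a whole thing is asked for, a point or a joint stands for the part that bears it (a point fixed in the world has none). Each returns a list of dicts, best first, with "p" (0 to 1); they miss things now and then, are a little off and sometimes report something else, mostly with a low value. They report only what shows in the picture. A call takes as long as a camera call. They do not tell look-alikes from the thing itself.
- bot.boxes_of(camera, query): "extent" ([left, top, right, bottom] in pixels, round what is visible of it).
- bot.trace(camera, query): "region" (400x640 bool, what is visible of it) and "extent" ([left, top, right, bottom] in pixels, round what is visible of it).
- bot.landmark_of(camera, query): "pixel" ([column, row] in pixels: a listed point, or the origin of a listed thing).
The state is a dict: "time": time; "q": joint angles; "qd": joint speeds; "joint_efforts": joint torques, N m; "ee_pos": TCP position; "tcp_rot": TCP orientation; "wrist_force": force on the tool from outside, world axes, zero at the start; "torque": the same for the moment, N m; "opening": finger opening in m; "grasp_force": force on a finger pad.
Only numpy, scipy, OpenCV 4.12 (cv2) and the standard library are available. Lean on these libraries where they do the work, as an engineer would, in place of code of your own. Each camera call takes 0.05 s, during which the arm holds its last target. There are 200 camera calls.

TASK

The steel push dispenser on the half wall is empty, and its refill cassette stands on the marble tray behind the beard trimmer, the brush holder and the shaving-foam can: clear these three off onto the bamboo board, all standing upright there, then fetch the cassette and lower it fully home into the dispenser's open top, push head up. After that stand the three back upright on the tray, each on the spot where it stood at the start (to within about a centimetre). Let nothing topple, and leave the little jar, the comb and the round mirror where they are.

Things in the scene. Friction and masses are not known exactly. Their poses are not given: they have to be found in the camera images.
- refill: Soap refill cassette: white box-shaped tank 46 (x) x 100 (y) x 50 mm (z), grey push head centred on top 30 (x) x 56 (y) x 24 mm, 74 mm tall in all; 0.26 kg. Grip the head along x, across its 30 mm: only it stands out of the dispenser when seated. Stands on the tray behind the three tall things, which a gripper over it would strike. Origin: centre of its underside; z up.
- trimmer: Black beard trimmer standing upright on its square charging foot (48 x 48 x 14 mm). Body 34 (x) x 38 (y) mm from 14 to 138 mm height, then a steel collar and the cutting head (24 x 40 mm), 176 mm tall over all. About 0.22 kg. Its front with the switch looks to -x. Stands in the front row on the tray. Origin: centre of its underside; z up.
- brush_holder: Green silicone brush holder, a closed round tube, 52 mm across at the foot, 49 mm at its top at 142 mm, with three brushes fixed in it reaching to 180 mm. About 0.2 kg. Stands in the front row on the tray. Origin: centre of its underside; z up.
- foam_can: Aluminium shaving-foam can, 49 mm across up to 140 mm, with a white round cap 43 mm across, 180 mm tall over all. About 0.26 kg. Stands in the front row on the tray. Origin: centre of its underside; z up.
- dispenser: Steel push dispenser on the left half wall (wall top at 248 mm). Open well in its top: 62 (x) x 116 (y) mm, 50 deep, sheet 3 mm. Origin: centre of the well's floor, 140 mm above the counter; rim 50 mm above it; wall face 40 mm behind it. z up, -x out of its front, y along the wall. Seated, the cassette's x lies along this x (either way round), origins together, tank flush with the rim.
- tray: White marble tray, fixed, 190 (x) x 280 mm (y), floor 6 mm above the counter, rim 8 mm wide and 12 mm high. The three tall things stand along y, 62 mm apart, at x = -50 mm, in any order; the cassette behind them at x = +42 mm. Origin: centre of its underside; z up.
- board: Bamboo board lying on the counter on the right, fixed, 150 (x) x 260 mm (y), 12 mm thick, flat and bare: the side area for the three tall things (room for three along y, 80 mm apart). Origin: centre of the underside; z up.
- jar: Small amber jar with an aluminium lid, 44 mm across, 36 mm tall, on the tray beside the cassette. Leave it alone. Origin: centre of its underside; z up.
- comb: Wooden comb lying flat on the counter in front of the tray, 172 (x) x 36 (y) x 8 mm. Leave it alone. Origin: centre of its underside; z up.
- mirror: Small round tortoiseshell mirror on a hinged stand with a round foot 104 mm across, disc 110 mm across, 152 mm tall, right of and behind the tray. Leave it alone. Origin: centre of its underside; z up.
Things that resemble listed ones, but are neither listed nor needed, are in the scene too. What is shaped like the trimmer but yellow is not meant.

How it is judged:
By the outcome, as a careful person would: the job done as asked, in the order asked, and still so for the second after the job is handed in, with the robot touching nothing.
It also fails if it takes over 141 s, if anything falls off the work surface, if the arm or the gripper's body presses on something with over 40 N, if the wrist force passes 120 N, or if a joint passes its speed limit or range.

## Working session

There is one attempt and no reset: what is moved stays moved. The work goes in short steps, Python scripts to look and compute and a tool call to move; the robot and the scene stay as the last step left them, time stands still between calls to the robot, and variables do not carry over. Pictures are saved under pics/ and viewed, at most 14 in all, crops included, and the job is handed in when it is done.

Besides the shell and the picture viewer there is one more tool, called after "Emit:" by a JSON object that holds its "name" and its "arguments". send_rows: Moves the arm, as the interface text tells. Its arguments: {"type":"object","properties":{"moves":{"type":"array"},"squeeze":{"type":"number"}},"required":["moves"]}

```bash
mkdir -p pics; cat > h.py <<'E'
import numpy as np, cv2
from workcell import bot
def proj(c,X): 
    p=c["R"]@np.array(X)+c["t"]; p=c["camera_matrix"]@p; return p[:2]/p[2]
def ray(c,px,z):
    d=c["R"].T@np.linalg.solve(c["camera_matrix"],[px[0],px[1],1.]); o=-c["R"].T@c["t"]
    return o+d*(z-o[2])/d[2]
E
python3 - <<'E'
from h import *
o=bot.get_obs(); print(o["ee_pos"],o["tcp_rot"],o["time"],o["opening"])
for n in ("top","side"):
    c=bot.camera(n); cv2.imwrite(f"pics/{n}0.png",c["color"][:,:,::-1])
    print(n,"cam at",(-c["R"].T@c["t"]).round(3), c["camera_matrix"][0,0])
    for q in "refill trimmer brush_holder foam_can dispenser tray board jar comb mirror".split():
        for b in bot.landmark_of(n,q)[:3]:
            px=b["pixel"]; z=dict(tray=0,board=0,comb=0,mirror=0,dispenser=.14).get(q,.006)
            print(n,q,round(b["p"],2),np.round(px,1),ray(c,px,z).round(3))
E
```

```text
[ 0.15550778 -0.52724757  0.19186342] [-1.79920919e+02 -2.26396534e-03  1.64323105e+01] 0.0 0.0855504833826582
top cam at [0.296 0.008 1.378] 491.36314769275083
top refill 0.63 [291.3 181.3] [0.625 0.079 0.006]
top trimmer 0.69 [309.3 209.1] [0.544 0.026 0.006]
top trimmer 0.57 [296.7 261.7] [0.395 0.059 0.006]
top brush_holder 0.9 [288.9 214.2] [0.529 0.084 0.006]
top foam_can 0.79 [273.9 212.5] [0.533 0.126 0.006]
top dispenser 0.83 [171.7 212.2] [0.508 0.376 0.14 ]
top tray 0.96 [290.  197.7] [0.578 0.082 0.   ]
top board 0.58 [429.  226.4] [ 0.5   -0.314  0.   ]
top jar 0.45 [251.2 179.8] [0.628 0.194 0.006]
top jar 0.19 [171.4 211.2] [0.533 0.417 0.006]
top comb 0.9 [261.1 263.8] [0.389 0.159 0.   ]
top comb 0.4 [404.1 163. ] [ 0.685 -0.247  0.   ]
top mirror 0.96 [404.4 164.8] [ 0.679 -0.248  0.   ]
side cam at [0.72  0.762 0.994] 462.4949730141968
side refill 0.94 [285.7 241.3] [0.63  0.07  0.006]
side trimmer 0.83 [364.9 224.2] [0.413 0.064 0.006]
side trimmer 0.65 [311.4 215.9] [0.546 0.004 0.006]
side brush_holder 0.87 [321.3 236.4] [0.536 0.076 0.006]
side foam_can 0.96 [328.5 252.5] [0.531 0.129 0.006]
side dispenser 0.66 [375.4 316.3] [0.503 0.383 0.14 ]
side dispenser 0.25 [306.5 244.1] [0.599 0.182 0.14 ]
side tray 0.71 [302.  240.4] [0.588 0.073 0.   ]
side board 0.65 [307.  137.2] [ 0.488 -0.314  0.   ]
side jar 0.73 [297.1 280.2] [0.625 0.19  0.006]
side comb 0.94 [384.6 253.8] [ 0.39   0.162 -0.   ]
side mirror 0.6 [248.2 159.1] [ 0.683 -0.258  0.   ]
```

View pics/top0.png

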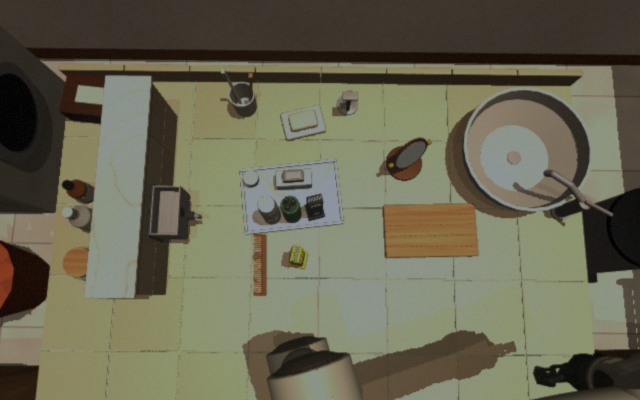

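View pics/side0.png

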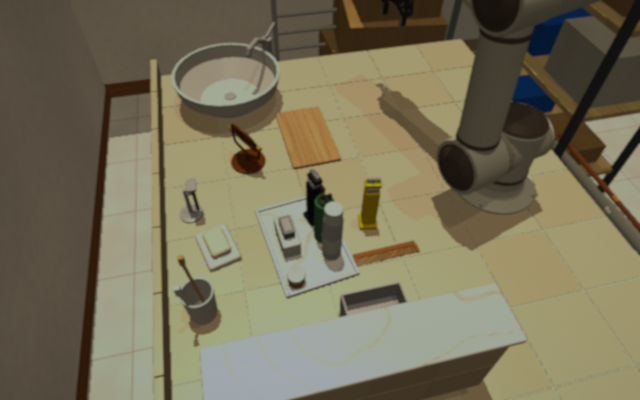

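The top view shows the tray at about (290,198), turned roughly 5°. The front row is the can (268,208), brush holder (291,208) and black trimmer (315,206), with the refill behind at (292,178) and the dispenser at (170,212). The yellow look-alike is at (298,257). Next I fit the tray, board and dispenser.

```bash
python3 - <<'E'
from h import *
cams={n:bot.camera(n) for n in("top","side")}
def fit(n,q,z,k=0):
    c=cams[n]; r=bot.trace(n,q)
    for t in r[:2]:
        m=t["region"].astype(np.uint8); cs=cv2.findContours(m,cv2.RETR_EXTERNAL,cv2.CHAIN_APPROX_NONE)[0]
        p=max(cs,key=cv2.contourArea)[:,0]
        w=np.array([ray(c,x,z)[:2] for x in p]).astype(np.float32)*1000
        (cx,cy),(a,b),th=cv2.minAreaRect(w); print(n,q,round(t["p"],2),"c",round(cx,1),round(cy,1),"size",round(a),round(b),"ang",round(th,1),"ext",np.round(t["extent"]))
for n in cams:
    fit(n,"tray",.012);fit(n,"board",.012)
fit("top","dispenser",.19);fit("top","refill",.065)
for q in("trimmer","brush_holder","foam_can"): fit("top",q,.17)
fit("side","refill",.05)
# predictions from tray fit: landmark triangulation
for q in "refill trimmer brush_holder foam_can jar mirror".split():
    for n in cams: print(n,q,[(np.round(b["pixel"],1),round(b["p"],2)) for b in bot.landmark_of(n,q)[:2]])
# sharper crop
c=cams["top"]; im=c["color"][150:280,140:350,::-1]; cv2.imwrite("pics/crop0.png",cv2.resize(im,None,fx=3.8,fy=3.8,interpolation=cv2.INTER_CUBIC))
E
```

```text
top tray 0.75 c 581.9 79.7 size 196 285 ang 6.5 ext [236. 160. 344. 234.]
top board 0.6 c 489.3 -312.8 size 153 260 ang 1.5 ext [384. 202. 474. 255.]
side tray 0.69 c 582.8 81.6 size 190 286 ang 7.1 ext [255. 197. 361. 297.]
side board 0.66 c 488.3 -310.6 size 151 266 ang 1.2 ext [277. 108. 341. 168.]
side board 0.3 c 502.9 65.7 size 190 54 ang 74.0 ext [323. 204. 341. 261.]
top dispenser 0.78 c 498.4 356.0 size 125 137 ang 89.7 ext [146. 184. 201. 242.]
top dispenser 0.16 c 544.3 70.0 size 167 243 ang 7.0 ext [238. 161. 344. 237.]
top refill 0.56 c 617.6 71.3 size 57 99 ang 1.5 ext [276. 168. 310. 190.]
top trimmer 0.81 c 521.0 11.9 size 59 46 ang 14.3 ext [302. 193. 323. 220.]
top trimmer 0.7 c 396.0 50.6 size 44 53 ang 79.5 ext [289. 249. 307. 269.]
top brush_holder 0.81 c 514.3 72.0 size 69 50 ang 9.0 ext [279. 198. 303. 224.]
top foam_can 0.74 c 511.8 124.9 size 76 47 ang 27.8 ext [258. 194. 282. 224.]
side refill 0.65 c 627.0 82.7 size 53 130 ang 3.8 ext [276. 214. 299. 259.]
top refill [(array([292.3, 181. ]), 0.77)]
side refill [(array([287.1, 242.1]), 0.9), (array([311.6, 216.7]), 0.68)]
top trimmer [(array([311.9, 208.7]), 0.94), (array([296.8, 262.7]), 0.84)]
side trimmer [(array([366.1, 223.6]), 0.65), (array([311.5, 215.8]), 0.58)]
top brush_holder [(array([289.6, 214.6]), 0.85)]
side brush_holder [(array([323.2, 235.2]), 0.63)]
top foam_can [(array([275.1, 214.5]), 0.69)]
side foam_can [(array([330.7, 253.5]), 0.64)]
top jar [(array([251.2, 181. ]), 0.78)]
side jar [(array([295.8, 281.1]), 0.85), (array([306.9, 138.2]), 0.24)]
top mirror [(array([406.8, 164.8]), 0.65)]
side mirror [(array([247.7, 161.4]), 0.81)]
```

View pics/crop0.png

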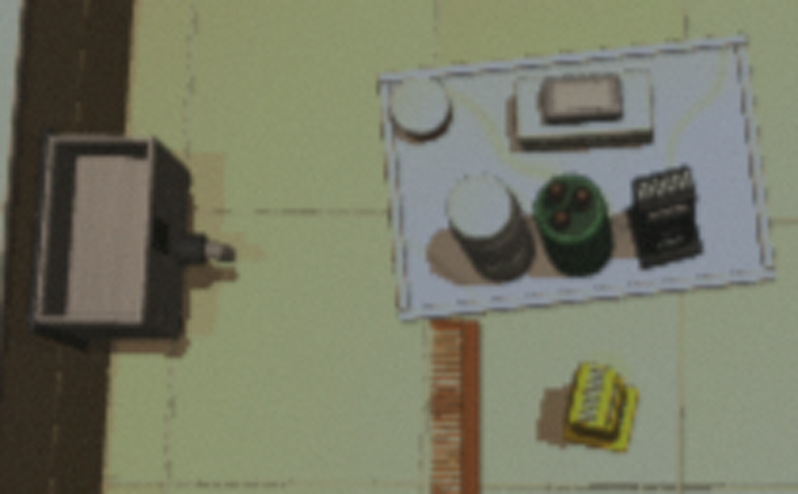

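The tray centre is about (0.582, 0.081) with yaw about 6°. The row is at x ≈ 0.53–0.54, with trimmer y ≈ 0.015, brush 0.076 and can 0.13. I'm moving above the row now.

Emit:
{"name": "send_rows", "arguments": {"moves": [0.6, 0.85, 0.4, 0, 0, 0.38, -1, 0.64, 0.9, 0.4, 0, 0, 0.38, -1, 0.64, 0.9, 0.4, 0, 0, 0.38, -1, 0.64, 0.9, 0.4, 0, 0, 0.38, -1, 0.64, 0.9, 0.4, 0, 0, 0.38, -1, 0.64, 0.9, 0.4, 0, 0, 0.38, -1, 0.64, 0.9, 0.4, 0, 0, 0.38, -1, 0.64, 0.9, 0.4, 0, 0, 0.38, -1], "squeeze": 35}}

```text
time: 3.3
ee_pos: [0.283, -0.348, 0.273]
tcp_rot: [180.0, 0.0, 42.7]
wrist_force: [0.6, -0.6, -0.4]
opening: 0.0853
grasp_force: 0.0
```

Emit:
{"name": "send_rows", "arguments": {"moves": [0.64, 0.9, 0.4, 0, 0, 0.38, -1, 0.64, 0.9, 0.4, 0, 0, 0.38, -1, 0.64, 0.9, 0.4, 0, 0, 0.38, -1, 0.64, 0.9, 0.4, 0, 0, 0.38, -1, 0.64, 0.9, 0.4, 0, 0, 0.38, -1, 0.64, 0.9, 0, 0, 0, 0.38, -1, 0.64, 0.9, 0, 0, 0, 0.38, -1, 0.64, 0.9, 0, 0, 0, 0.38, -1]}}

```text
time: 4.3
ee_pos: [0.411, -0.168, 0.3227]
tcp_rot: [180.0, 0.0, 68.8]
wrist_force: [0.2, 0.6, 0.9]
opening: 0.0854
grasp_force: 0.0
```

Emit:
{"name": "send_rows", "arguments": {"moves": [0.64, 0.9, 0, 0, 0, 0.38, -1, 0.64, 0.9, 0, 0, 0, 0.38, -1, 0.64, 0.9, 0, 0, 0, 0.38, -1, 0.64, 0.9, 0, 0, 0, 0.38, -1, 0.64, 0.9, 0, 0, 0, 0.38, -1, 0.64, 0.9, 0, 0, 0, 0.38, -1, 0.4, 0.9, 0, 0, 0, 0.38, -1, 0.4, 0.9, 0, 0, 0, 0.38, -1]}}

```text
time: 5.3
ee_pos: [0.5269, 0.012, 0.3226]
tcp_rot: [-180.0, 0.0, 94.9]
wrist_force: [-0.4, -0.7, 0.1]
opening: 0.0853
grasp_force: 0.0
```

```bash
python3 - <<'E'
from h import *
c=bot.camera("wrist"); o=bot.get_obs(); print(o["ee_pos"].round(4),o["tcp_rot"].round(2),o["q"].round(1),o["time"])
cv2.imwrite("pics/w1.png",c["color"][:,:,::-1]); print("cam",(-c["R"].T@c["t"]).round(3))
for q in "refill trimmer brush_holder foam_can".split():
    for b in bot.trace("wrist",q)[:2]:
        print(q,round(b["p"],2),np.round(b["extent"]))
for n,X in dict(t=[.54,.015,.182],b=[.532,.076,.148],f=[.526,.135,.186]).items(): print(n,proj(c,X).round(1))
E
```

```text
[0.5278 0.014  0.3219] [-1.7998e+02 -6.0000e-02  9.5150e+01] [1.500e+00 7.400e+00 2.760e+01 1.103e+02 1.000e-01 8.630e+01] 5.35
cam [0.52  0.091 0.504]
refill 0.85 [368.  75. 416. 154.]
trimmer 0.83 [306. 131. 346. 197.]
trimmer 0.67 [169.  88. 251. 136.]
brush_holder 0.78 [299.  83. 346. 131.]
foam_can 0.95 [295.  14. 348.  82.]
t [328.2 175.1]
b [325.  109.5]
f [325.7  41.2]
```

View pics/w1.png

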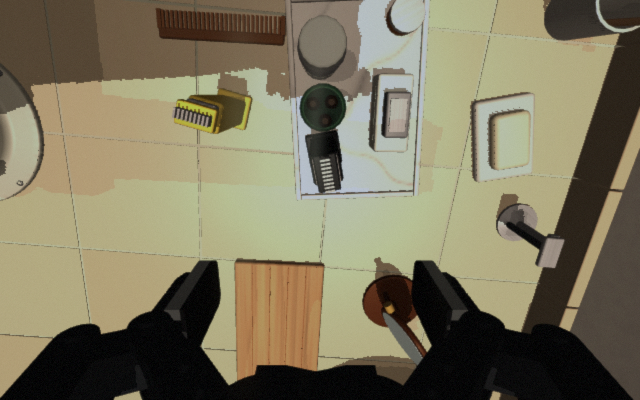

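The wrist view shows can cap centre (323,43), brush tube rim (323,107), trimmer head (328,176) and tray corners near (298,198) and (416,195). I compute positions from these.

```bash
python3 - <<'E'
from h import *
c=bot.camera("wrist")
for n,p,z in [("foam",(323,43),.186),("brush",(323,107),.148),("trim",(328.5,176),.182),("tl",(288,2),.012),("bl",(299,198),.012),("br",(416,195),.012),("tr",(427,2),.012),("ref head tl",(389,93),.08),("ref head br",(410,138),.08)]:
    print(n,ray(c,p,z).round(4))
im=c["color"]; 
g=cv2.cvtColor(im,cv2.COLOR_RGB2GRAY)
m=(g>150).astype(np.uint8)*255; 
for q in ("tray","refill"):
  for r in bot.trace("wrist",q)[:1]:
    cs=max(cv2.findContours(r["region"].astype(np.uint8),0,1)[0],key=cv2.contourArea)[:,0]
    z=.012 if q=="tray" else .056
    w=np.array([ray(c,x,z)[:2] for x in cs],np.float32)*1000; print(q,cv2.minAreaRect(w))
# dispenser rim from top
t=bot.camera("top")
for p in [(152.6,185.5),(180,186),(177.6,235.5),(148.7,235)]: print("disp",ray(t,p,.19).round(4))
cv2.imwrite("pics/w1c.png",cv2.resize(im[0:210,280:440,::-1],None,fx=2.8,fy=2.8,interpolation=cv2.INTER_CUBIC))
E
```

```text
foam [0.5235 0.1322 0.186 ]
brush [0.5293 0.0772 0.148 ]
trim [0.5398 0.0129 0.182 ]
tl [0.4754 0.2002 0.012 ]
bl [ 0.5079 -0.0664  0.012 ]
br [ 0.688  -0.0466  0.012 ]
tr [0.6564 0.2152 0.012 ]
ref head tl [0.6095 0.0977 0.08  ]
ref head br [0.6441 0.0462 0.08  ]
tray ((580.9908447265625, 77.55201721191406), (190.18844604492188, 274.2654724121094), 7.065601348876953)
refill ((620.7315063476562, 73.836181640625), (53.4806022644043, 100.21882629394531), 4.246004581451416)
disp [0.5656 0.4125 0.19  ]
disp [0.5652 0.3447 0.19  ]
disp [0.4419 0.3428 0.19  ]
disp [0.4422 0.4131 0.19  ]
```

View pics/w1c.png

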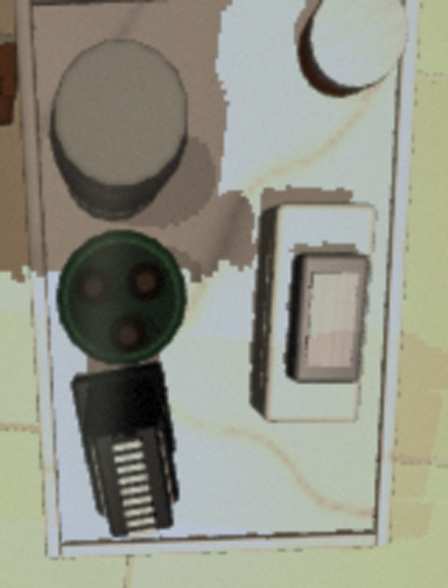

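Emit:
{"name": "send_rows", "arguments": {"moves": [0.42, 0.08, -0.5, 0, 0, 0.19, -1, 0, 0, -1, 0, 0, 0, -1, 0, 0, -1, 0, 0, 0, -1, 0, 0, -1, 0, 0, 0, -1, 0, 0, -1, 0, 0, 0, -1, 0, 0, -1, 0, 0, 0, -1, 0, 0, -1, 0, 0, 0, -1, 0, 0, -0.8, 0, 0, 0, -1]}}

```text
time: 6.75
ee_pos: [0.5369, 0.0131, 0.1378]
tcp_rot: [-179.9, -0.0, 96.5]
wrist_force: [0.9, 0.2, 0.6]
opening: 0.0857
grasp_force: 0.0
```

Emit:
{"name": "send_rows", "arguments": {"moves": [0, 0, -0.5, 0, 0, 0, -1, 0, 0, -0.38, 0, 0, 0, -1, 0, 0, 0, 0, 0, 0, -1]}}

```text
time: 7.12
ee_pos: [0.537, 0.0132, 0.1176]
tcp_rot: [-180.0, -0.0, 96.5]
wrist_force: [0.8, -0.2, 0.5]
opening: 0.0852
grasp_force: 0.0
```

```bash
python3 - <<'E'
from h import *
c=bot.camera("wrist"); o=bot.get_obs(); print(o["ee_pos"].round(4),o["tcp_rot"].round(2),o["wrist_force"].round(2),o["time"])
cv2.imwrite("pics/w2.png",c["color"][:,:,::-1])
E
```

```text
[0.5372 0.0132 0.1183] [179.99   0.    96.46] [ 0.1  -0.45 -0.74] 7.175
```

View pics/w2.png

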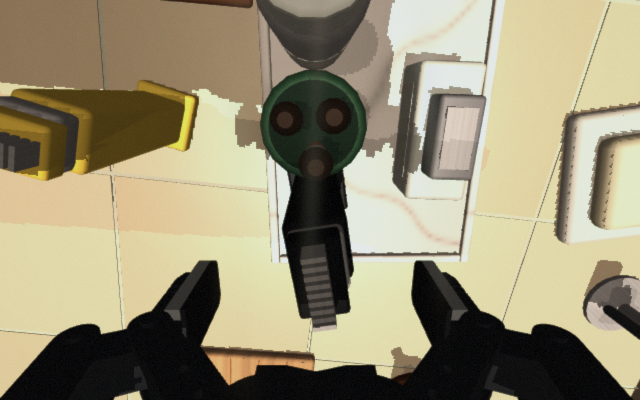

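The trimmer (head around (320,285)) stands centred between the fingers at 215 and 415. I close and lift slightly.

Emit:
{"name": "send_rows", "arguments": {"moves": [0, 0, 0, 0, 0, 0, 1, 0, 0, 0, 0, 0, 0, 1, 0, 0, 0, 0, 0, 0, 1, 0, 0, 0, 0, 0, 0, 1, 0, 0, 0, 0, 0, 0, 1, 0, 0, 0, 0, 0, 0, 1], "squeeze": 35}}

```text
time: 7.92
ee_pos: [0.5377, 0.0134, 0.1191]
tcp_rot: [179.9, -0.0, 96.5]
wrist_force: [-0.5, 0.4, 5.4]
opening: 0.023
grasp_force: 52.4
```

Emit:
{"name": "send_rows", "arguments": {"moves": [0, 0, 0.3, 0, 0, 0, 1, 0, 0, 0.5, 0, 0, 0, 1, 0, 0, 0.8, 0, 0, 0, 1, 0, 0, 0.9, 0, 0, 0, 1]}}

```text
time: 8.43
ee_pos: [0.5369, 0.0132, 0.1815]
tcp_rot: [-180.0, 0.0, 96.4]
wrist_force: [0.5, -0.5, -2.8]
opening: 0.0233
grasp_force: 50.8
```

```bash
python3 - <<'E'
from h import *
w=bot.camera("wrist")["color"]; s=bot.camera("side")["color"]
a=cv2.resize(s[100:270,230:430],(470,400),interpolation=cv2.INTER_CUBIC); b=w[150:400,170:470]
b=cv2.resize(b,(330,275)); b=cv2.copyMakeBorder(b,0,125,0,0,0)
cv2.imwrite("pics/g1.png",np.hstack([a,b])[:,:,::-1])
E
```

```text
(no output)
```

View pics/g1.png

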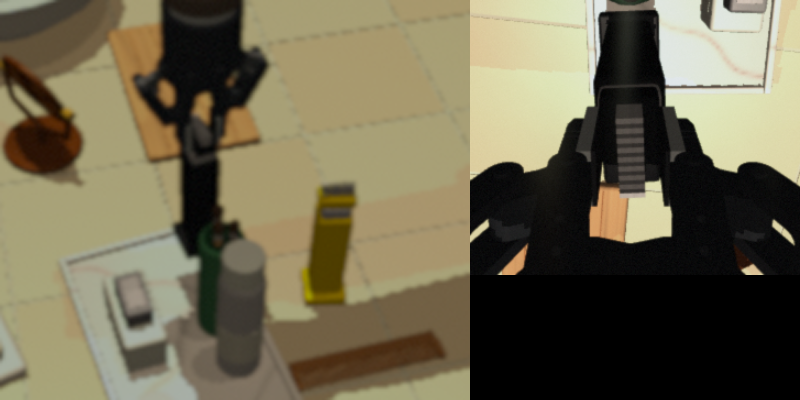

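The trimmer is upright in the grip. I carry it to the board's far end at about (0.489, -0.392).

Emit:
{"name": "send_rows", "arguments": {"moves": [-0.05, -0.4, 0, 0, 0, 0, 1, -0.1, -0.8, 0, 0, 0, 0, 1, -0.12, -1, 0, 0, 0, 0, 1, -0.12, -1, 0, 0, 0, 0, 1, -0.12, -1, 0, 0, 0, 0, 1, -0.12, -1, 0, 0, 0, 0, 1, -0.12, -1, 0, 0, 0, 0, 1, -0.12, -1, 0, 0, 0, 0, 1]}}

```text
time: 9.52
ee_pos: [0.5142, -0.1688, 0.1797]
tcp_rot: [-179.9, -0.0, 96.4]
wrist_force: [0.8, 0.6, -2.2]
opening: 0.0232
grasp_force: 49.8
```

Emit:
{"name": "send_rows", "arguments": {"moves": [-0.12, -1, 0, 0, 0, 0, 1, -0.12, -1, 0, 0, 0, 0, 1, -0.12, -1, 0, 0, 0, 0, 1, -0.12, -1, 0, 0, 0, 0, 1, -0.12, -1, 0, 0, 0, 0, 1, -0.12, -1, 0, 0, 0, 0, 1, -0.12, -1, 0, 0, 0, 0, 1, -0.12, -1, 0, 0, 0, 0, 1]}}

```text
time: 10.52
ee_pos: [0.49, -0.3686, 0.1799]
tcp_rot: [-179.9, -0.0, 96.4]
wrist_force: [0.3, 0.4, -1.1]
opening: 0.0227
grasp_force: 49.8
```

Emit:
{"name": "send_rows", "arguments": {"moves": [-0.11, -0.7, 0, 0, 0, 0, 1, -0.05, -0.3, 0, 0, 0, 0, 1, 0, 0, -0.5, 0, 0, 0, 1, 0, 0, -0.9, 0, 0, 0, 1, 0, 0, -0.5, 0, 0, 0, 1, 0, 0, 0, 0, 0, 0, 1]}}

```text
time: 11.28
ee_pos: [0.487, -0.3908, 0.1319]
tcp_rot: [-179.9, -0.1, 96.5]
wrist_force: [0.4, -1.3, -1.9]
opening: 0.0228
grasp_force: 49.8
```

Emit:
{"name": "send_rows", "arguments": {"moves": [0, 0, -0.15, 0, 0, 0, 1, 0, 0, -0.1, 0, 0, 0, 1, 0, 0, -0.06, 0, 0, 0, 1, 0, 0, 0, 0, 0, 0, 1]}}

```text
time: 11.78
ee_pos: [0.4874, -0.3919, 0.1255]
tcp_rot: [180.0, 0.0, 96.4]
wrist_force: [0.3, -0.7, -2.7]
opening: 0.0232
grasp_force: 49.8
```

Emit:
{"name": "send_rows", "arguments": {"moves": [0, 0, -0.06, 0, 0, 0, 1, 0, 0, -0.04, 0, 0, 0, 1, 0, 0, 0, 0, 0, 0, 1]}}

```text
time: 12.15
ee_pos: [0.4876, -0.3924, 0.1253]
tcp_rot: [179.9, 0.2, 96.4]
wrist_force: [-1.8, 0.9, 10.8]
opening: 0.0231
grasp_force: 52.9
```

Emit:
{"name": "send_rows", "arguments": {"moves": [0, 0, 0.03, 0, 0, 0, 0, 0, 0, 0, 0, 0, 0, -1, 0, 0, 0, 0, 0, 0, -1, 0, 0, 0, 0, 0, 0, -1, 0, 0, 0.5, 0, 0, 0, -1, 0, 0, 1, 0, 0, 0, -1, 0, 0, 1, 0, 0, 0, -1, 0, 0, 1, 0, 0, 0, -1]}}

```text
time: 13.15
ee_pos: [0.4874, -0.3918, 0.2129]
tcp_rot: [180.0, 0.0, 96.4]
wrist_force: [0.3, -0.2, 0.2]
opening: 0.0856
grasp_force: 0.0
```

```bash
python3 - <<'E'
from h import *
for n in ("top","side"):
    c=bot.camera(n)
    for b in bot.landmark_of(n,"trimmer")[:3]: print(n,round(b["p"],2),np.round(b["pixel"],1),ray(c,b["pixel"],.012).round(3))
    for b in bot.boxes_of(n,"trimmer")[:3]: print(n,round(b["p"],2),np.round(b["extent"]))
    print(proj(c,[.4876,-.3924,.012]),proj(c,[.4876,-.3924,.18]))
o=bot.get_obs();print(o["ee_pos"].round(4))
E
```

```text
top 0.69 [455.5 232.5] [ 0.481 -0.385  0.012]
top 0.65 [299.3 263.1] [0.391 0.052 0.012]
top 0.69 [449. 215. 487. 240.]
top 0.61 [288. 249. 310. 270.]
[458.09428668 230.37461015] [477.61277522 221.14586755]
side 0.8 [365.7 223.1] [0.412 0.065 0.012]
side 0.68 [301.5 117.3] [ 0.487 -0.4    0.012]
side 0.93 [360. 179. 381. 232.]
side 0.88 [296.  70. 313. 123.]
[301.72344259 118.70588086] [300.7528023   75.05887459]
[ 0.4871 -0.3917  0.2101]
```

Emit:
{"name": "send_rows", "arguments": {"moves": [0.08, 0.5, 0.3, 0, 0, 0, -1, 0.08, 1, 0.1, 0, 0, 0, -1, 0.08, 1, 0, 0, 0, 0, -1, 0.08, 1, 0, 0, 0, 0, -1, 0.08, 1, 0, 0, 0, 0, -1, 0.08, 1, 0, 0, 0, 0, -1, 0.08, 1, 0, 0, 0, 0, -1, 0.08, 1, 0, 0, 0, 0, -1]}}

```text
time: 14.45
ee_pos: [0.503, -0.2019, 0.2214]
tcp_rot: [180.0, -0.0, 96.5]
wrist_force: [0.7, -0.2, 0.0]
opening: 0.0847
grasp_force: 0.0
```

Emit:
{"name": "send_rows", "arguments": {"moves": [0.1, 1, 0, 0, 0, 0, -1, 0.1, 1, 0, 0, 0, 0, -1, 0.1, 1, 0, 0, 0, 0, -1, 0.1, 1, 0, 0, 0, 0, -1, 0.1, 1, 0, 0, 0, 0, -1, 0.1, 1, 0, 0, 0, 0, -1, 0.1, 1, 0, 0, 0, 0, -1, 0.1, 1, 0, 0, 0, 0, -1]}}

```text
time: 15.45
ee_pos: [0.5225, -0.0021, 0.2214]
tcp_rot: [180.0, -0.0, 96.5]
wrist_force: [0.3, -0.1, 0.3]
opening: 0.0853
grasp_force: 0.0
```

Emit:
{"name": "send_rows", "arguments": {"moves": [0.1, 1, 0, 0, 0, 0, -1, 0.1, 1, 0, 0, 0, 0, -1, 0.06, 0.8, 0, 0, 0, 0, -1, 0.02, 0.4, 0, 0, 0, 0, -1, 0, 0, 0, 0, 0, 0, -1]}}

```text
time: 16.08
ee_pos: [0.5301, 0.0763, 0.2211]
tcp_rot: [180.0, 0.0, 96.5]
wrist_force: [-0.1, 0.4, 0.4]
opening: 0.0853
grasp_force: 0.0
```

```bash
python3 - <<'E'
from h import *
c=bot.camera("wrist"); o=bot.get_obs(); print(o["ee_pos"].round(4),o["tcp_rot"].round(2))
for q in("brush_holder","foam_can"):
    print(q,[np.round(b["extent"]) for b in bot.boxes_of("wrist",q)[:1]])
print(proj(c,[.5303,.0775,.148]),proj(c,[.5235,.1375,.186]))
E
```

```text
[0.5302 0.0757 0.2211] [-1.800e+02  1.000e-02  9.647e+01]
brush_holder [array([284., 156., 344., 229.])]
foam_can [array([280.,  88., 348., 160.])]
[315.14457204 195.62417434] [315.13328605 122.48473652]
```

Emit:
{"name": "send_rows", "arguments": {"moves": [0, 0.05, -0.6, 0, 0, 0, -1, 0, 0, -1, 0, 0, 0, -1, 0, 0, -1, 0, 0, 0, -1, 0, 0, -0.9, 0, 0, 0, -1, 0, 0, -0.5, 0, 0, 0, -1, 0, 0, -0.2, 0, 0, 0, -1, 0, 0, 0, 0, 0, 0, -1]}}

```text
time: 17.1
ee_pos: [0.5304, 0.0769, 0.1163]
tcp_rot: [180.0, 0.0, 96.4]
wrist_force: [0.4, 0.3, -0.1]
opening: 0.0855
grasp_force: 0.0
```

Emit:
{"name": "send_rows", "arguments": {"moves": [0, 0, 0, 0, 0, 0, 1, 0, 0, 0, 0, 0, 0, 1, 0, 0, 0, 0, 0, 0, 1, 0, 0, 0, 0, 0, 0, 1, 0, 0, 0, 0, 0, 0, 1]}}

```text
time: 17.73
ee_pos: [0.5303, 0.077, 0.1165]
tcp_rot: [180.0, -0.0, 96.4]
wrist_force: [-1.8, -0.6, 5.9]
opening: 0.0272
grasp_force: 34.3
```

Emit:
{"name": "send_rows", "arguments": {"moves": [0, 0, 0.3, 0, 0, 0, 1, 0, 0, 0.5, 0, 0, 0, 1, 0, 0, 0.8, 0, 0, 0, 1, 0, 0, 0.9, 0, 0, 0, 1]}}

```text
time: 18.23
ee_pos: [0.5303, 0.077, 0.1796]
tcp_rot: [-180.0, 0.0, 96.4]
wrist_force: [0.7, -0.4, -2.5]
opening: 0.0275
grasp_force: 34.8
```

```bash
python3 - <<'E'
from h import *
w=bot.camera("wrist")["color"]; s=bot.camera("side")["color"]
a=cv2.resize(s[100:270,230:430],(470,400),interpolation=cv2.INTER_CUBIC); b=w[100:400,170:470]
b=cv2.resize(b,(330,330)); b=cv2.copyMakeBorder(b,0,70,0,0,0)
cv2.imwrite("pics/g2.png",np.hstack([a,b])[:,:,::-1])
E
```

```text
(no output)
```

View pics/g2.png

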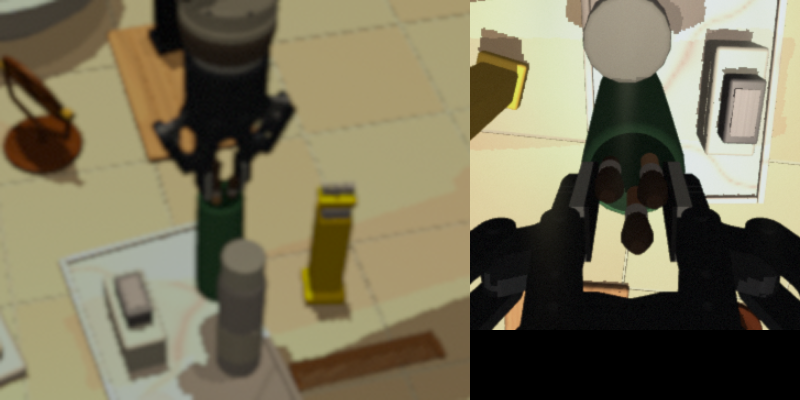

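The right panel shows the pads around the brush stems and the green tube's top, while the opening reads 27 mm. I check the real fingertip height against the TCP.

```bash
python3 - <<'E'
from h import *
o=bot.get_obs(); p=o["ee_pos"]
s=bot.camera("side"); im=s["color"].copy()
a=np.radians(o["tcp_rot"][2]-90); u=np.array([np.cos(a),np.sin(a),0])
for h in (0,.019,.032,.073):
    for k in (-.0136,.0136,-.0245,.0245):
        x=proj(s,p+u*k+[0,0,h]); print(h,k,x.round(1)); 
        cv2.circle(im,tuple(np.round(x*8).astype(int)),4,(255,0,0) if abs(k)<.02 else (255,255,0),-1,shift=3)
cv2.imwrite("pics/g3.png",cv2.resize(im[110:260,260:400],None,fx=4,fy=4,interpolation=cv2.INTER_NEAREST)[:,:,::-1])
E
```

```text
0 -0.0136 [330.  190.9]
0 0.0136 [319.1 193.8]
0 -0.0245 [334.4 189.7]
0 0.0245 [314.7 195. ]
0.019 -0.0136 [330.3 185.4]
0.019 0.0136 [319.2 188.4]
0.019 -0.0245 [334.7 184.3]
0.019 0.0245 [314.7 189.6]
0.032 -0.0136 [330.4 181.6]
0.032 0.0136 [319.3 184.6]
0.032 -0.0245 [334.9 180.5]
0.032 0.0245 [314.8 185.8]
0.073 -0.0136 [331.  169.2]
0.073 0.0136 [319.5 172.1]
0.073 -0.0245 [335.6 168. ]
0.073 0.0245 [314.8 173.3]
```

View pics/g3.png

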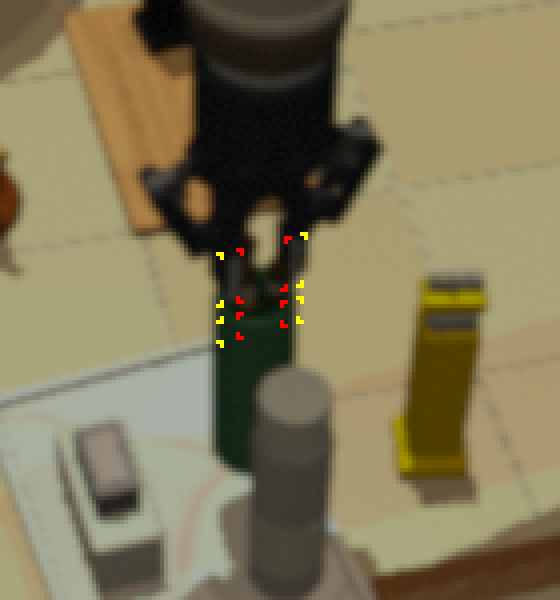

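The fingertips sit about 28 mm above the nominal TCP, so the grip is on the brush stems. It holds and hangs upright, so I carry it gently and will grip lower from now on.

Emit:
{"name": "send_rows", "arguments": {"moves": [-0.05, -0.3, 0, 0, 0, 0, 1, -0.1, -0.6, 0, 0, 0, 0, 1, -0.1, -0.9, 0, 0, 0, 0, 1, -0.1, -0.9, 0, 0, 0, 0, 1, -0.1, -0.9, 0, 0, 0, 0, 1, -0.1, -0.9, 0, 0, 0, 0, 1, -0.1, -0.9, 0, 0, 0, 0, 1, -0.1, -0.9, 0, 0, 0, 0, 1]}}

```text
time: 19.38
ee_pos: [0.5108, -0.0822, 0.178]
tcp_rot: [-179.9, -0.0, 96.4]
wrist_force: [0.1, -1.3, -2.2]
opening: 0.0277
grasp_force: 34.8
```

Emit:
{"name": "send_rows", "arguments": {"moves": [-0.1, -0.9, 0, 0, 0, 0, 1, -0.1, -0.9, 0, 0, 0, 0, 1, -0.1, -0.9, 0, 0, 0, 0, 1, -0.1, -0.9, 0, 0, 0, 0, 1, -0.1, -0.9, 0, 0, 0, 0, 1, -0.1, -0.9, 0, 0, 0, 0, 1, -0.1, -0.9, 0, 0, 0, 0, 1, -0.1, -0.9, 0, 0, 0, 0, 1]}}

```text
time: 20.38
ee_pos: [0.4905, -0.262, 0.178]
tcp_rot: [-179.9, -0.0, 96.4]
wrist_force: [0.5, 0.3, -1.7]
opening: 0.0273
grasp_force: 34.8
```

Emit:
{"name": "send_rows", "arguments": {"moves": [-0.1, -0.9, 0, 0, 0, 0, 1, 0, -0.7, 0, 0, 0, 0, 1, 0, -0.46, 0, 0, 0, 0, 1, 0, 0, -0.5, 0, 0, 0, 1, 0, 0, -0.9, 0, 0, 0, 1, 0, 0, -0.6, 0, 0, 0, 1, 0, 0, -0.1, 0, 0, 0, 1, 0, 0, 0, 0, 0, 0, 1]}}

```text
time: 21.38
ee_pos: [0.4892, -0.3118, 0.1264]
tcp_rot: [180.0, 0.0, 96.5]
wrist_force: [0.2, -0.2, -1.4]
opening: 0.0273
grasp_force: 34.9
```

Emit:
{"name": "send_rows", "arguments": {"moves": [0, 0, -0.1, 0, 0, 0, 1, 0, 0, -0.06, 0, 0, 0, 1, 0, 0, -0.04, 0, 0, 0, 1, 0, 0, 0, 0, 0, 0, 1]}}

```text
time: 21.88
ee_pos: [0.4895, -0.3123, 0.1226]
tcp_rot: [179.9, 0.1, 96.4]
wrist_force: [-0.4, 1.5, 5.8]
opening: 0.0272
grasp_force: 35.6
```

Emit:
{"name": "send_rows", "arguments": {"moves": [0, 0, 0.03, 0, 0, 0, 0, 0, 0, 0, 0, 0, 0, -1, 0, 0, 0, 0, 0, 0, -1, 0, 0, 0, 0, 0, 0, -1, 0, 0, 0.5, 0, 0, 0, -1, 0, 0, 1, 0, 0, 0, -1, 0, 0, 1, 0, 0, 0, -1, 0, 0, 1, 0, 0, 0, -1]}}

```text
time: 22.88
ee_pos: [0.4891, -0.3121, 0.2111]
tcp_rot: [180.0, 0.0, 96.4]
wrist_force: [-0.5, -0.2, 0.5]
opening: 0.0854
grasp_force: 0.0
```

```bash
python3 - <<'E'
from h import *
for n in ("top","side"):
    c=bot.camera(n)
    for q in("brush_holder","trimmer"):
      for b in bot.boxes_of(n,q)[:2]: print(n,q,round(b["p"],2),np.round(b["extent"]))
    print(proj(c,[.489,-.312,.012]),proj(c,[.489,-.312,.18]))
E
```

```text
top brush_holder 0.65 [420. 213. 453. 237.]
top trimmer 0.8 [290. 247. 308. 266.]
top trimmer 0.24 [387. 138. 429. 181.]
[429.45026413 229.53869654] [445.07064035 220.19694472]
side brush_holder 0.86 [296.  89. 318. 141.]
side trimmer 0.76 [292.  70. 307. 124.]
side trimmer 0.67 [357. 177. 383. 232.]
[306.66950472 134.89085195] [306.13279733  91.11387252]
```

Emit:
{"name": "send_rows", "arguments": {"moves": [0, 0.5, 0.2, 0, 0, 0, -1, 0.07, 1, 0, 0, 0, 0, -1, 0.07, 1, 0, 0, 0, 0, -1, 0.07, 1, 0, 0, 0, 0, -1, 0.07, 1, 0, 0, 0, 0, -1, 0.07, 1, 0, 0, 0, 0, -1, 0.07, 1, 0, 0, 0, 0, -1, 0.07, 1, 0, 0, 0, 0, -1]}}

```text
time: 24.18
ee_pos: [0.5009, -0.123, 0.2143]
tcp_rot: [-180.0, -0.0, 96.5]
wrist_force: [0.7, 0.3, 0.3]
opening: 0.0856
grasp_force: 0.0
```

Emit:
{"name": "send_rows", "arguments": {"moves": [0.07, 1, 0, 0, 0, 0, -1, 0.07, 1, 0, 0, 0, 0, -1, 0.07, 1, 0, 0, 0, 0, -1, 0.07, 1, 0, 0, 0, 0, -1, 0.07, 1, 0, 0, 0, 0, -1, 0.07, 1, 0, 0, 0, 0, -1, 0.07, 1, 0, 0, 0, 0, -1, 0.07, 1, 0, 0, 0, 0, -1]}}

```text
time: 25.18
ee_pos: [0.5147, 0.0768, 0.2143]
tcp_rot: [-180.0, -0.0, 96.5]
wrist_force: [0.3, -0.4, -0.2]
opening: 0.0858
grasp_force: 0.0
```

Emit:
{"name": "send_rows", "arguments": {"moves": [0.07, 1, 0, 0, 0, 0, -1, 0.07, 0.9, 0, 0, 0, 0, -1, 0.07, 0.6, 0, 0, 0, 0, -1, 0, 0, 0, 0, 0, 0, -1]}}

```text
time: 25.68
ee_pos: [0.5203, 0.1388, 0.2141]
tcp_rot: [-180.0, 0.0, 96.5]
wrist_force: [0.3, 0.8, -0.6]
opening: 0.0855
grasp_force: 0.0
```

```bash
python3 - <<'E'
from h import *
c=bot.camera("wrist"); o=bot.get_obs(); print(o["ee_pos"].round(4),o["tcp_rot"].round(2))
print([np.round(b["extent"]) for b in bot.boxes_of("wrist","foam_can")[:1]])
r=21.5/1000
a=np.linspace(0,6.28,60); P=np.array([proj(c,[.5235+r*np.cos(t),.1375+r*np.sin(t),.186]) for t in a]); print(P.min(0),P.max(0))
for q in("refill",):
  for r in bot.trace("wrist",q)[:1]:
    cs=max(cv2.findContours(r["region"].astype(np.uint8),0,1)[0],key=cv2.contourArea)[:,0]
    for z in(.056,.08): 
        w=np.array([ray(c,x,z)[:2] for x in cs],np.float32)*1000; print(q,z,cv2.minAreaRect(w))
E
```

```text
[0.5203 0.1381 0.2142] [-1.7998e+02  1.0000e-02  9.6490e+01]
[array([286., 146., 347., 250.])]
[287.36936231 188.49181687] [351.0622543  248.06479263]
refill 0.056 ((619.0433349609375, 80.74666595458984), (55.057533264160156, 110.39533996582031), 4.702045440673828)
refill 0.08 ((611.4642944335938, 90.41401672363281), (51.16864013671875, 102.59783935546875), 4.7024078369140625)
```

Emit:
{"name": "send_rows", "arguments": {"moves": [0.06, 0, -0.6, 0, 0, 0, -1, 0, 0, -1, 0, 0, 0, -1, 0, 0, -1, 0, 0, 0, -1, 0, 0, -0.9, 0, 0, 0, -1, 0, 0, -0.6, 0, 0, 0, -1, 0, 0, -0.4, 0, 0, 0, -1, 0, 0, 0, 0, 0, 0, -1]}}

```text
time: 26.7
ee_pos: [0.5219, 0.1378, 0.1014]
tcp_rot: [-180.0, 0.0, 96.4]
wrist_force: [-0.2, -0.8, 0.8]
opening: 0.0854
grasp_force: 0.0
```

Emit:
{"name": "send_rows", "arguments": {"moves": [0, 0, 0, 0, 0, 0, 1, 0, 0, 0, 0, 0, 0, 1, 0, 0, 0, 0, 0, 0, 1, 0, 0, 0, 0, 0, 0, 1, 0, 0, 0, 0, 0, 0, 1]}}

```text
time: 27.32
ee_pos: [0.5225, 0.1381, 0.1029]
tcp_rot: [179.9, -0.0, 96.5]
wrist_force: [-0.7, -0.1, 6.4]
opening: 0.0461
grasp_force: 35.4
```

Emit:
{"name": "send_rows", "arguments": {"moves": [0, 0, 0.3, 0, 0, 0, 1, 0, 0, 0.5, 0, 0, 0, 1, 0, 0, 0.8, 0, 0, 0, 1, 0, 0, 0.9, 0, 0, 0, 1]}}

```text
time: 27.82
ee_pos: [0.522, 0.1379, 0.1654]
tcp_rot: [-180.0, 0.0, 96.4]
wrist_force: [0.8, 0.5, -2.5]
opening: 0.0458
grasp_force: 36.3
```

Emit:
{"name": "send_rows", "arguments": {"moves": [-0.05, -0.3, 0, 0, 0, 0, 1, -0.09, -0.6, 0, 0, 0, 0, 1, -0.09, -0.9, 0, 0, 0, 0, 1, -0.09, -0.9, 0, 0, 0, 0, 1, -0.09, -0.9, 0, 0, 0, 0, 1, -0.09, -0.9, 0, 0, 0, 0, 1, -0.09, -0.9, 0, 0, 0, 0, 1, -0.09, -0.9, 0, 0, 0, 0, 1]}}

```text
time: 28.82
ee_pos: [0.5041, -0.0212, 0.1632]
tcp_rot: [-179.9, -0.0, 96.4]
wrist_force: [0.0, -0.2, -2.5]
opening: 0.0461
grasp_force: 36.3
```

Emit:
{"name": "send_rows", "arguments": {"moves": [-0.09, -0.9, 0, 0, 0, 0, 1, -0.09, -0.9, 0, 0, 0, 0, 1, -0.09, -0.9, 0, 0, 0, 0, 1, -0.09, -0.9, 0, 0, 0, 0, 1, -0.09, -0.9, 0, 0, 0, 0, 1, -0.09, -0.9, 0, 0, 0, 0, 1, -0.09, -0.9, 0, 0, 0, 0, 1, -0.01, -0.9, 0, 0, 0, 0, 1]}}

```text
time: 29.82
ee_pos: [0.4878, -0.2009, 0.1633]
tcp_rot: [-179.9, -0.0, 96.4]
wrist_force: [-0.7, -0.2, -1.4]
opening: 0.0459
grasp_force: 36.3
```

Emit:
{"name": "send_rows", "arguments": {"moves": [0, -0.7, 0, 0, 0, 0, 1, 0, -0.6, 0, 0, 0, 0, 1, 0, 0, -0.5, 0, 0, 0, 1, 0, 0, -0.9, 0, 0, 0, 1, 0, 0, -0.7, 0, 0, 0, 1, 0, 0, -0.1, 0, 0, 0, 1, 0, 0, -0.08, 0, 0, 0, 1, 0, 0, 0, 0, 0, 0, 1]}}

```text
time: 30.82
ee_pos: [0.4891, -0.2319, 0.108]
tcp_rot: [180.0, 0.0, 96.5]
wrist_force: [-2.5, 1.3, 4.5]
opening: 0.0459
grasp_force: 42.9
```

Emit:
{"name": "send_rows", "arguments": {"moves": [0, 0, 0, 0, 0, 0, 0, 0, 0, 0, 0, 0, 0, -1, 0, 0, 0, 0, 0, 0, -1, 0, 0, 0, 0, 0, 0, -1, 0, 0, 0.7, 0, 0, 0, -1, 0, 0, 1, 0, 0, 0, -1, 0, 0, 1, 0, 0, 0, -1, 0, 0, 1, 0, 0, 0, -1]}}

```text
time: 31.82
ee_pos: [0.4892, -0.2321, 0.202]
tcp_rot: [179.9, 0.0, 96.4]
wrist_force: [-0.8, 0.6, -0.2]
opening: 0.0853
grasp_force: 0.0
```

Emit:
{"name": "send_rows", "arguments": {"moves": [0.2, 0.5, 0.5, 0, 0, 0, -1, 0.38, 1, 0, 0, 0, 0, -1, 0.38, 1, 0, 0, 0, 0, -1, 0.38, 1, 0, 0, 0, 0, -1, 0.38, 1, 0, 0, 0, 0, -1, 0.38, 1, 0, 0, 0, 0, -1, 0.38, 1, 0, 0, 0, 0, -1, 0.38, 1, 0, 0, 0, 0, -1]}}

```text
time: 32.83
ee_pos: [0.5608, -0.0428, 0.2125]
tcp_rot: [-180.0, -0.0, 96.5]
wrist_force: [0.5, -0.6, -0.6]
opening: 0.0852
grasp_force: 0.0
```

Emit:
{"name": "send_rows", "arguments": {"moves": [0.38, 1, 0, 0, 0, 0, -1, 0.38, 1, 0, 0, 0, 0, -1, 0.38, 1, 0, 0, 0, 0, -1, 0.38, 0.6, 0, 0, 0, 0, -1, 0, 0, 0, 0, 0, 0, -1]}}

```text
time: 33.45
ee_pos: [0.5989, 0.0465, 0.2119]
tcp_rot: [-180.0, 0.0, 96.5]
wrist_force: [-0.3, -0.6, -0.1]
opening: 0.085
grasp_force: 0.0
```

```bash
python3 - <<'E'
from h import *
c=bot.camera("wrist"); o=bot.get_obs(); print(o["ee_pos"].round(4),o["tcp_rot"].round(2),o["q"].round(1))
print([(b["p"],np.round(b["pixel"]),ray(c,b["pixel"],.006).round(4)) for b in bot.landmark_of("wrist","refill")[:1]])
for h in (0,.025): print("tip",proj(c,o["ee_pos"]+[0,0,h]).round(1))
cv2.imwrite("pics/w3.png",c["color"][:,:,::-1])
for n in ("top","side"):
    bot.camera(n)
    for q in("brush_holder","trimmer","foam_can"): print(n,q,[np.round(b["extent"]) for b in bot.boxes_of(n,q)[:2]])
E
```

```text
[0.5986 0.0458 0.2121] [-1.7996e+02  1.0000e-02  9.6500e+01] [ 4.4 12.7 21.  98.3 -0.  87.9]
[(0.92, array([342., 144.]), array([0.628 , 0.0729, 0.006 ]))]
tip [314. 235.]
tip [313.8 254.5]
top brush_holder [array([423., 214., 454., 240.])]
top trimmer [array([447., 214., 487., 240.])]
top foam_can [array([395., 208., 426., 237.])]
side brush_holder [array([230., 127., 263., 171.]), array([274., 216., 299., 255.])]
side trimmer [array([358., 178., 382., 231.])]
side foam_can [array([302., 101., 318., 155.])]
```

View pics/w3.png

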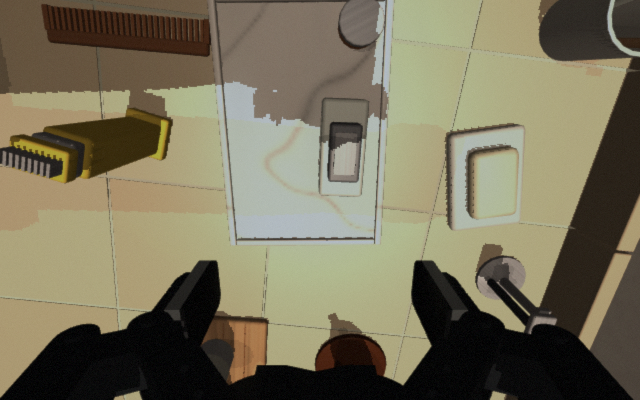

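The wrist view shows the cassette free, tank-top corners about (322,98), (368,99), (363,195), (320,194) and head top centre about (346,153). All three objects stand on the board. I compute the cassette pose and the dispenser pose.

```bash
python3 - <<'E'
from h import *
c=bot.camera("wrist")
P=np.array([ray(c,p,.056)[:2] for p in [(322,98),(368,99),(363,195),(320,194)]]); print(P.round(4),P.mean(0).round(4))
print("yaw", np.degrees(np.arctan2(*(P[1]-P[0])[::-1])),np.degrees(np.arctan2(*(P[2]-P[3])[::-1])), "long",[np.degrees(np.arctan2(-(a-b)[0],(a-b)[1])) for a,b in((P[0],P[3]),(P[1],P[2]))])
print("head",ray(c,(346,152.5),.08).round(4))
t=bot.camera("top"); s=bot.camera("side")
for r in bot.trace("top","dispenser")[:1]: print(r["extent"])
im=cv2.resize(t["color"][170:250,135:215],None,fx=7,fy=7,interpolation=cv2.INTER_CUBIC)
cv2.imwrite("pics/d.png",im[:,:,::-1])
E
```

```text
[[0.5972 0.1204]
 [0.6418 0.1244]
 [0.652  0.0273]
 [0.6065 0.0233]] [0.6244 0.0738]
yaw 5.199324433028302 4.978793396096912 long [np.float64(5.48238786121955), np.float64(6.023143008459327)]
head [0.6251 0.074  0.08  ]
[145.6, 183.8, 202.6, 242.3]
```

View pics/d.png

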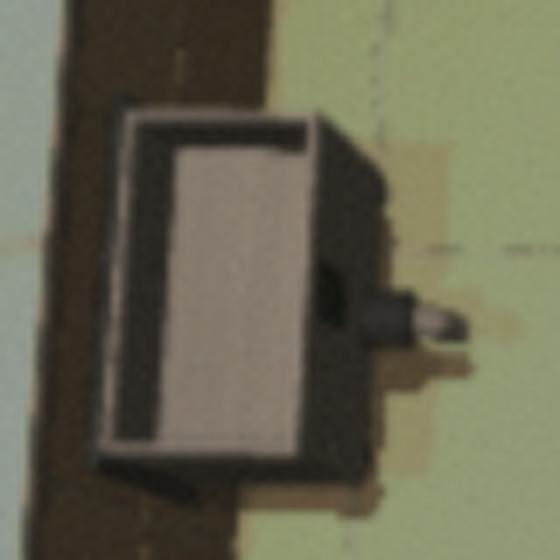

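The cassette is at (0.6248, 0.0738) with yaw ≈ 5.4°. The dispenser rim in the crop spans (125,108) to (300,460), so its yaw is ≈ 86.5° and its centre ≈ (0.503, 0.378). I move to grasp the head.

Emit:
{"name": "send_rows", "arguments": {"moves": [0.35, 0.38, -0.2, 0, 0, -0.13, -1, 0.35, 0.37, -0.6, 0, 0, 0, -1, 0.35, 0.37, -1, 0, 0, 0, -1, 0, 0, -1, 0, 0, 0, -1, 0, 0, -1, 0, 0, 0, -1, 0, 0, -1, 0, 0, 0, -1, 0, 0, -0.8, 0, 0, 0, -1, 0, 0, 0, 0, 0, 0, -1]}}

```text
time: 35.15
ee_pos: [0.6237, 0.074, 0.0693]
tcp_rot: [-179.8, 0.0, 95.4]
wrist_force: [-0.4, 1.4, -0.2]
opening: 0.0857
grasp_force: 0.0
```

```bash
python3 - <<'E'
from h import *
c=bot.camera("wrist"); o=bot.get_obs(); print(o["ee_pos"].round(4),o["tcp_rot"].round(2))
cv2.imwrite("pics/w4.png",c["color"][:,:,::-1])
s=bot.camera("side")
E
```

```text
[0.6243 0.074  0.071 ] [-179.87   -0.     95.36]
```

View pics/w4.png

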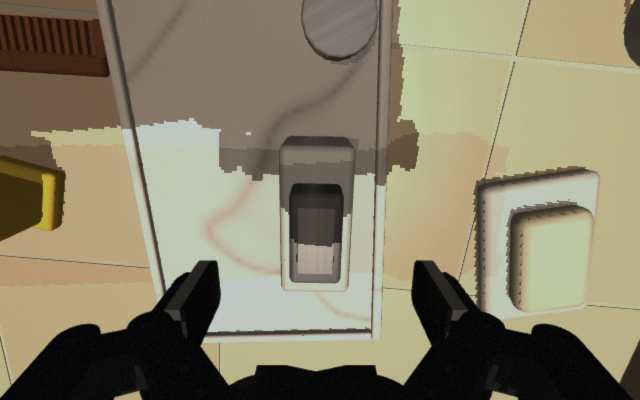

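The head (290–342, 185–282) is centred between the fingers, so I lower, close and lift.

Emit:
{"name": "send_rows", "arguments": {"moves": [0, 0, -0.6, 0, 0, 0, -1, 0, 0, -0.5, 0, 0, 0, -1, 0, 0, -0.37, 0, 0, 0, -1, 0, 0, 0, 0, 0, 0, -1, 0, 0, 0, 0, 0, 0, 0, 0, 0, 0, 0, 0, 0, 0], "squeeze": 40}}

```text
time: 36.0
ee_pos: [0.6252, 0.0735, 0.0362]
tcp_rot: [179.9, -0.0, 95.3]
wrist_force: [0.6, -0.5, -0.1]
opening: 0.0514
grasp_force: 0.0
```

Emit:
{"name": "send_rows", "arguments": {"moves": [0, 0, 0, 0, 0, 0, 1, 0, 0, 0, 0, 0, 0, 1, 0, 0, 0, 0, 0, 0, 1, 0, 0, 0, 0, 0, 0, 1]}}

```text
time: 36.5
ee_pos: [0.625, 0.0735, 0.0362]
tcp_rot: [180.0, -0.0, 95.3]
wrist_force: [-1.4, -1.3, 6.0]
opening: 0.0283
grasp_force: 40.0
```

Emit:
{"name": "send_rows", "arguments": {"moves": [0, 0, 0.2, 0, 0, 0, 1, 0, 0, 0.4, 0, 0, 0, 1, 0, 0, 0.6, 0, 0, 0, 1]}}

```text
time: 36.88
ee_pos: [0.6245, 0.0734, 0.0659]
tcp_rot: [-179.9, 0.0, 95.3]
wrist_force: [0.5, 0.7, -2.4]
opening: 0.0287
grasp_force: 39.7
```

```bash
python3 - <<'E'
from h import *
w=bot.camera("wrist")["color"]; s=bot.camera("side")["color"]
a=cv2.resize(s[130:300,210:410],(470,400),interpolation=cv2.INTER_CUBIC); b=w[100:400,170:470]
b=cv2.resize(b,(330,330)); b=cv2.copyMakeBorder(b,0,70,0,0,0)
cv2.imwrite("pics/g4.png",np.hstack([a,b])[:,:,::-1])
E
```

```text
(no output)
```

View pics/g4.png

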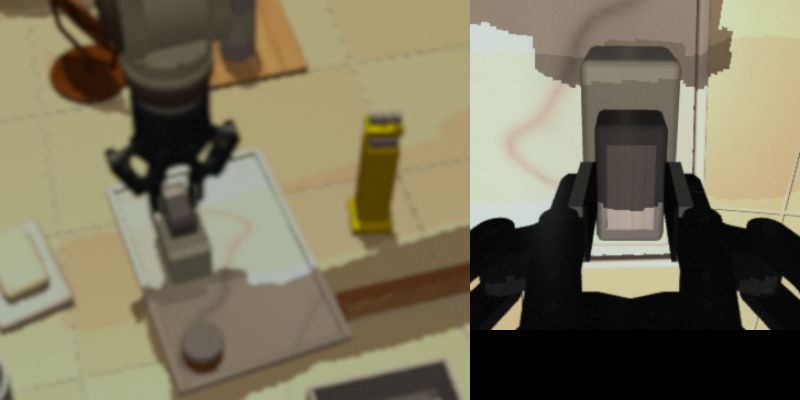

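The cassette is held squarely by its head and clear of the tray. I lift and go to a viewpoint in front of the dispenser.

Emit:
{"name": "send_rows", "arguments": {"moves": [0, 0, 0.7, 0, 0, 0, 1, 0, 0, 1, 0, 0, 0, 1, 0, 0, 1, 0, 0, 0, 1, 0, 0, 1, 0, 0, 0, 1, -0.5, 0.5, 1, 0, 0, 0, 1, -0.6, 0.8, 1, 0, 0, 0, 1, -0.6, 0.85, 1, 0, 0, 0, 1, -0.6, 0.85, 0.5, 0, 0, 0, 1]}}

```text
time: 37.98
ee_pos: [0.567, 0.1491, 0.248]
tcp_rot: [179.9, -0.0, 95.3]
wrist_force: [0.9, 0.2, -3.0]
opening: 0.0286
grasp_force: 40.0
```

Emit:
{"name": "send_rows", "arguments": {"moves": [-0.6, 0.85, 0, 0, 0, 0, 1, -0.6, 0.85, 0, 0, 0, 0, 1, -0.6, 0.85, 0, 0, 0, 0, 1, -0.6, 0.85, 0, 0, 0, 0, 1, -0.4, 0.6, 0, 0, 0, 0, 1, 0, 0, 0, 0, 0, 0, 1]}}

```text
time: 38.72
ee_pos: [0.4969, 0.2492, 0.2461]
tcp_rot: [180.0, -0.0, 95.4]
wrist_force: [-0.1, -0.6, -2.6]
opening: 0.0283
grasp_force: 40.0
```

```bash
python3 - <<'E'
from h import *
c=bot.camera("wrist"); o=bot.get_obs(); print(o["ee_pos"].round(4),o["tcp_rot"].round(2),o["q"].round(1))
cv2.imwrite("pics/w5.png",c["color"][:,:,::-1])
for b in bot.landmark_of("wrist","dispenser")[:2]: print(round(b["p"],2),np.round(b["pixel"],1),ray(c,b["pixel"],.14).round(4))
for b in bot.trace("wrist","dispenser")[:1]:
    print(b["p"],b["extent"])
    cs=max(cv2.findContours(b["region"].astype(np.uint8),0,1)[0],key=cv2.contourArea)[:,0]
    w=np.array([ray(c,x,.19)[:2] for x in cs],np.float32)*1000; print(cv2.minAreaRect(w))
E
```

```text
[0.4973 0.2486 0.2459] [1.7997e+02 1.0000e-02 9.5380e+01] [ 26.6   7.4  18.8 101.3  -0.  111.2]
0.65 [342.7  22.8] [0.5062 0.3822 0.14  ]
0.56 [249.8, 1.0, 443.3, 110.9]
((506.236328125, 352.38775634765625), (124.46565246582031, 66.99726867675781), 5.414672374725342)
```

View pics/w5.png

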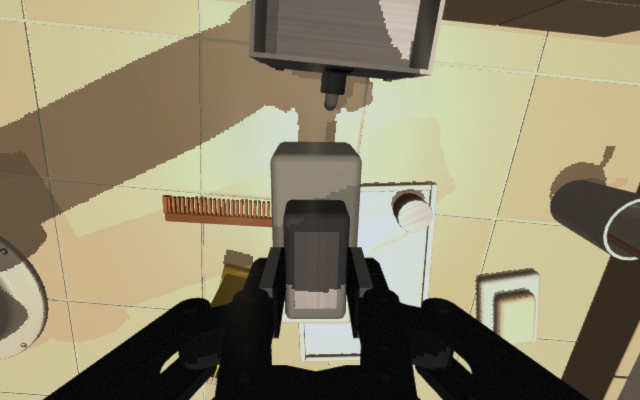

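The dispenser's front rim runs from about (253,57) to (432,73) at the top of the view, with the cassette upright in the hand. I compute the dispenser pose from that and combine it with the top view.

```bash
python3 - <<'E'
from h import *
c=bot.camera("wrist"); w=c["color"]
a=ray(c,(253,57),.19);b=ray(c,(432,73),.19); print(a.round(4),b.round(4),np.linalg.norm(a-b))
u=(a-b)/np.linalg.norm(a-b); n=np.array([u[1],-u[0]]); n=n*np.sign(n[1]); print("yawd",np.degrees(np.arctan2(n[1],n[0])),"centre",((a+b)[:2]/2+n*.034).round(4))
t=bot.camera("top")
P=np.array([ray(t,p,.19)[:2] for p in [(152.9,185.4),(180.7,185.7),(177.9,235.7),(149.3,234.3)]]); print(P.round(4),P.mean(0).round(4)); 
# edges from the top: brightness of rim; floor region
F=np.array([ray(t,(135+x/7,170+y/7),.14)[:2] for x,y in [(175,147),(308,150),(297,455),(157,440)]]);print("floor",F.round(4))
# project model into top
for cx,cy,d in [(.5037,.378,-3.6)]:
    th=np.radians(90+d);ex=np.array([np.cos(th),np.sin(th)]);ey=np.array([-ex[1],ex[0]])
    for sx,sy in((1,-1),(-1,-1),(-1,1),(1,1)): print((proj(t,[*(np.array([cx,cy])+ex*sx*.034+ey*sy*.061),.19])-[135,170])*7)
print(bot.get_obs()["time"])
E
```

```text
[0.4478 0.3459 0.19  ] [0.5673 0.3471 0.19  ] 0.11943153338198946
yawd 90.54952205853746 centre [0.5072 0.3805]
[[0.5659 0.4118]
 [0.566  0.343 ]
 [0.4414 0.3421]
 [0.444  0.4117]] [0.5043 0.3772]
floor [[0.5627 0.4095]
 [0.5622 0.3605]
 [0.4493 0.3574]
 [0.4541 0.4084]]
[135.98866499 105.62680041]
[327.13667051 119.72025992]
[283.41745632 461.6616095 ]
[ 88.72566781 447.12098279]
38.975
```

Emit:
{"name": "send_rows", "arguments": {"moves": [0, 0, 0, 0, 0, 0.5, 1, 0, 0, 0, 0, 0, 0.9, 1, 0, 0, 0, 0, 0, 0.9, 1, 0, 0, 0, 0, 0, 0.9, 1, 0, 0, 0, 0, 0, 0.9, 1, 0, 0, 0, 0, 0, 0.9, 1, 0, 0, 0, 0, 0, 0.9, 1, 0.1, 0.4, 0, 0, 0, 0.9, 1]}}

```text
time: 39.98
ee_pos: [0.5002, 0.2576, 0.2458]
tcp_rot: [180.0, 0.0, 153.9]
wrist_force: [-0.3, 0.2, -3.7]
opening: 0.0284
grasp_force: 40.0
```

Emit:
{"name": "send_rows", "arguments": {"moves": [0.15, 0.8, 0, 0, 0, 0.9, 1, 0.1, 0.8, 0, 0, 0, 0.9, 1, 0, 0.8, 0, 0, 0, 0.9, 1, 0, 0.8, 0, 0, 0, 0.38, 1, 0, 0.8, 0, 0, 0, 0, 1, 0, 0.5, 0, 0, 0, 0, 1, 0, 0.3, 0, 0, 0, 0, 1, 0, 0, 0, 0, 0, 0, 1]}}

```text
time: 40.98
ee_pos: [0.5061, 0.3786, 0.2454]
tcp_rot: [-180.0, -0.0, -179.8]
wrist_force: [-0.0, 0.6, -3.0]
opening: 0.0286
grasp_force: 40.0
```

```bash
python3 - <<'E'
from h import *
o=bot.get_obs(); print(o["ee_pos"].round(4),o["tcp_rot"].round(2),o["q"].round(1),o["wrist_force"].round(1))
c=bot.camera("wrist"); 
for q in("dispenser","refill"):
  for b in bot.landmark_of("wrist",q)[:1]: print(q,round(b["p"],2),np.round(b["pixel"],1),ray(c,b["pixel"],.14 if q=="dispenser" else .216).round(4))
  for b in bot.boxes_of("wrist",q)[:1]: print(b["extent"])
for n in("top","side"):
  c=bot.camera(n)
  for q in("dispenser","refill"):
    for b in bot.landmark_of(n,q)[:1]: print(n,q,round(b["p"],2),np.round(b["pixel"],1),ray(c,b["pixel"],.14 if q=="dispenser" else .216).round(4))
E
```

```text
[0.5061 0.3786 0.2454] [-1.7998e+02 -1.0000e-02 -1.7976e+02] [ 36.8  18.9  32.4 103.5  -0.   36.6] [-0.   0.6 -3. ]
[254.3, 100.9, 376.4, 261.4]
refill 0.72 [314.5 214.2] [0.5066 0.3794 0.216 ]
[269.7, 141.8, 363.0, 327.9]
top dispenser 0.89 [168.5 211.7] [0.5089 0.384  0.14  ]
top refill 0.78 [164.2 204.5] [0.5132 0.3724 0.216 ]
side refill 0.61 [375.6 297. ] [0.5095 0.38   0.216 ]
```

```bash
python3 - <<'E'
from h import *
c=bot.camera("wrist"); im=c["color"]
for z in(.19,): print([proj(c,[.506+sx*.061,.379+sy*.034,z]).round(1) for sx in(-1,1) for sy in(-1,1)])
print("tank bottom",[proj(c,[.506+sx*.05,.3786+sy*.023,.216]).round(1) for sx in(-1,1) for sy in(-1,1)])
g=cv2.cvtColor(im,cv2.COLOR_RGB2GRAY)
for r in(105,115,125,135,160,190): print(r,g[r,240:400:4].tolist())
for col in(285,315,345): print("col",col,g[84:160:3,col].tolist())
E
```

```text
[array([265.7, 117.7]), array([363.6, 118. ]), array([272.1, 273.1]), array([356.4, 273.4])]
tank bottom [array([277.4, 138.6]), array([350.4, 138.9]), array([281.7, 278.2]), array([345.4, 278.5])]
105 [226, 227, 229, 226, 228, 228, 229, 230, 231, 231, 230, 230, 231, 229, 230, 230, 229, 221, 214, 219, 221, 221, 222, 223, 225, 223, 146, 120, 24, 18, 15, 37, 47, 46, 48, 50, 49, 57, 96, 135]
115 [226, 228, 228, 228, 229, 228, 228, 229, 110, 68, 66, 67, 66, 68, 70, 58, 66, 73, 81, 77, 74, 61, 55, 52, 52, 50, 49, 50, 51, 54, 49, 39, 25, 31, 43, 46, 50, 63, 109, 142]
125 [227, 227, 227, 228, 227, 228, 229, 228, 229, 48, 44, 92, 89, 97, 220, 215, 212, 210, 203, 202, 205, 203, 205, 204, 188, 95, 97, 98, 90, 39, 44, 123, 38, 33, 46, 46, 48, 62, 118, 143]
135 [227, 227, 227, 227, 229, 227, 227, 228, 231, 49, 46, 116, 109, 115, 227, 224, 224, 139, 119, 119, 117, 114, 114, 111, 114, 114, 115, 119, 109, 42, 43, 124, 37, 30, 48, 46, 50, 66, 120, 145]
160 [226, 225, 227, 227, 227, 227, 228, 227, 202, 229, 230, 230, 231, 229, 230, 229, 143, 141, 142, 142, 141, 139, 140, 137, 135, 140, 136, 140, 137, 132, 96, 119, 37, 27, 48, 52, 57, 91, 135, 143]
190 [192, 214, 215, 215, 215, 214, 184, 186, 113, 227, 230, 230, 231, 232, 231, 230, 231, 230, 228, 152, 153, 153, 149, 152, 152, 153, 153, 152, 152, 132, 104, 60, 28, 42, 45, 47, 63, 122, 143, 143]
col 285 [229, 229, 229, 229, 229, 231, 230, 230, 229, 61, 48, 226, 223, 92, 94, 111, 112, 112, 111, 88, 67, 72, 67, 84, 196, 229]
col 315 [225, 224, 224, 225, 224, 225, 225, 218, 149, 81, 79, 126, 139, 205, 196, 122, 123, 120, 121, 117, 86, 85, 85, 90, 119, 136]
col 345 [147, 150, 144, 145, 147, 148, 147, 148, 146, 47, 49, 119, 124, 95, 99, 113, 113, 116, 115, 107, 71, 68, 72, 70, 107, 131]
```

Emit:
{"name": "send_rows", "arguments": {"moves": [-0.03, 0.12, 0, 0, 0, -0.03, 1, 0, 0, -0.4, 0, 0, 0, 1, 0, 0, -0.5, 0, 0, 0, 1, 0, 0, -0.5, 0, 0, 0, 1, 0, 0, -0.2, 0, 0, 0, 1]}}

```text
time: 42.2
ee_pos: [0.505, 0.3811, 0.2041]
tcp_rot: [-179.9, -0.1, 180.0]
wrist_force: [-0.6, 0.6, -3.2]
opening: 0.0285
grasp_force: 40.0
```

Emit:
{"name": "send_rows", "arguments": {"moves": [0, 0, -0.3, 0, 0, 0, 1, 0, 0, -0.3, 0, 0, 0, 1, 0, 0, -0.2, 0, 0, 0, 1, 0, 0, 0, 0, 0, 0, 1]}}

```text
time: 42.7
ee_pos: [0.5052, 0.3814, 0.1852]
tcp_rot: [-180.0, -0.0, 180.0]
wrist_force: [-0.4, -1.3, -2.7]
opening: 0.0285
grasp_force: 40.0
```

Emit:
{"name": "send_rows", "arguments": {"moves": [0, 0, -0.25, 0, 0, 0, 1, 0, 0, -0.2, 0, 0, 0, 1, 0, 0, -0.08, 0, 0, 0, 1, 0, 0, -0.04, 0, 0, 0, 1, 0, 0, 0, 0, 0, 0, 1]}}

```text
time: 43.32
ee_pos: [0.5054, 0.3815, 0.1714]
tcp_rot: [180.0, 0.0, 180.0]
wrist_force: [-0.3, -0.2, -2.7]
opening: 0.0281
grasp_force: 40.0
```

Emit:
{"name": "send_rows", "arguments": {"moves": [0, 0, -0.05, 0, 0, 0, 1, 0, 0, -0.04, 0, 0, 0, 1, 0, 0, 0, 0, 0, 0, 1]}}

```text
time: 43.7
ee_pos: [0.5055, 0.3815, 0.1702]
tcp_rot: [180.0, 0.1, 180.0]
wrist_force: [-1.7, -2.3, 6.2]
opening: 0.0283
grasp_force: 41.0
```

The cassette touched down exactly at seat height. I open a little because the wall is near, then lift.

Emit:
{"name": "send_rows", "arguments": {"moves": [0, 0, 0, 0, 0, 0, 0.15, 0, 0, 0, 0, 0, 0, 0.15, 0, 0, 0, 0, 0, 0, 0.15, 0, 0, 0.3, 0, 0, 0, 0.15, 0, 0, 0.8, 0, 0, 0, 0.15, 0, 0, 1, 0, 0, 0, 0.15, 0, 0, 1, 0, 0, 0, 0.15, 0, 0, 1, 0, 0, 0, 0.15]}}

```text
time: 44.7
ee_pos: [0.5053, 0.3815, 0.273]
tcp_rot: [180.0, 0.0, 180.0]
wrist_force: [-0.0, 1.1, 0.1]
opening: 0.0365
grasp_force: 0.0
```

```bash
python3 - <<'E'
from h import *
o=bot.get_obs(); print(o["ee_pos"].round(4),o["opening"])
for n in("wrist","top","side"):
  c=bot.camera(n)
  for q in("refill","dispenser"):
    for b in bot.landmark_of(n,q)[:1]: print(n,q,round(b["p"],2),np.round(b["pixel"],1),ray(c,b["pixel"],.14).round(4))
    for b in bot.boxes_of(n,q)[:1]: print(n,q,np.round(b["extent"]))
  print(n,"expect head top",[proj(c,[.5055+sx*.028,.3815+sy*.015,.214]).round(1) for sx in(-1,1) for sy in(-1,1)],"tank",[proj(c,[.5055+sx*.05,.3815+sy*.023,.19]).round(1) for sx in(-1,1) for sy in(-1,1)])
E
```

```text
[0.5053 0.3815 0.273 ] 0.036482048829919414
wrist refill 0.73 [314.6 179.5] [0.5081 0.382  0.14  ]
wrist refill [289. 127. 347. 250.]
wrist dispenser [255. 103. 367. 262.]
wrist expect head top [array([293.1, 164.1]), array([334. , 164.1]), array([294.7, 234.3]), array([332.8, 234.2])] tank [array([284.3, 130.2]), array([343. , 130.2]), array([287.6, 246.3]), array([340.2, 246.3])]
top refill 0.86 [169.1 209.9] [0.5136 0.3828 0.14  ]
top refill [154. 190. 179. 234.]
top dispenser 0.82 [170.5 213.4] [0.5045 0.3786 0.14  ]
top dispenser [149. 182. 200. 238.]
top expect head top [array([165.9, 219.3]), array([153.4, 219.2]), array([167.5, 196.5]), array([155.1, 196.3])] tank [array([171.5, 229.9]), array([152.6, 229.6]), array([174.2, 189.8]), array([155.6, 189.5])]
side refill 0.71 [372.6 315.9] [0.508  0.3812 0.14  ]
side refill [347. 288. 399. 314.]
side dispenser [344. 282. 407. 321.]
side expect head top [array([389.3, 287.8]), array([394.6, 301.7]), array([361.2, 293.9]), array([365.9, 308.1])] tank [array([397. , 288.1]), array([405.3, 309. ]), array([348. , 298.7]), array([354.8, 320.4])]
```

The cassette is seated in the dispenser: the head and tank match the expected pixels in all three views. Now I go back for the can.

Emit:
{"name": "send_rows", "arguments": {"moves": [0, -0.5, 0, 0, 0, -0.2, 0.15, -0.03, -1, 0, 0, 0, -0.4, 0.15, -0.03, -1, 0, 0, 0, -0.4, 0.15, -0.03, -1, 0, 0, 0, -0.4, -1, -0.03, -1, 0, 0, 0, -0.4, -1, -0.03, -1, 0, 0, 0, -0.4, -1, -0.03, -1, 0, 0, 0, -0.4, -1, -0.03, -1, 0, 0, 0, -0.4, -1], "squeeze": 35}}

```text
time: 46.45
ee_pos: [0.4998, 0.1924, 0.2718]
tcp_rot: [180.0, 0.0, 154.0]
wrist_force: [0.5, -0.1, -0.3]
opening: 0.0856
grasp_force: 0.0
```

Emit:
{"name": "send_rows", "arguments": {"moves": [-0.03, -1, 0, 0, 0, -0.4, -1, -0.03, -1, 0, 0, 0, -0.4, -1, -0.03, -1, 0, 0, 0, -0.4, -1, -0.03, -1, 0, 0, 0, -0.4, -1, -0.03, -1, 0, 0, 0, -0.4, -1, -0.03, -1, 0, 0, 0, -0.4, -1, -0.03, -1, 0, 0, 0, -0.4, -1, -0.03, -1, 0, 0, 0, -0.4, -1]}}

```text
time: 47.45
ee_pos: [0.4935, -0.0074, 0.2718]
tcp_rot: [180.0, 0.0, 126.5]
wrist_force: [0.5, -0.1, -0.3]
opening: 0.0855
grasp_force: 0.0
```

Emit:
{"name": "send_rows", "arguments": {"moves": [-0.03, -1, 0, 0, 0, -0.4, -1, -0.03, -1, -0.2, 0, 0, -0.4, -1, -0.03, -1, -0.4, 0, 0, -0.4, -1, -0.03, -1, -0.5, 0, 0, -0.4, -1, -0.03, -1, -0.5, 0, 0, -0.4, -1, -0.03, -1, -0.4, 0, 0, -0.4, -1, 0, -1, -0.2, 0, 0, -0.4, -1, 0, -1, 0, 0, 0, -0.4, -1]}}

```text
time: 48.45
ee_pos: [0.4887, -0.2071, 0.2163]
tcp_rot: [-180.0, -0.0, 99.0]
wrist_force: [0.1, -0.2, -0.2]
opening: 0.0854
grasp_force: 0.0
```

Emit:
{"name": "send_rows", "arguments": {"moves": [0, -0.7, 0, 0, 0, -0.33, -1, 0, -0.35, 0, 0, 0, 0, -1, 0, 0, 0, 0, 0, 0, -1]}}

```text
time: 48.82
ee_pos: [0.4895, -0.2325, 0.2166]
tcp_rot: [-180.0, -0.0, 96.4]
wrist_force: [0.6, 0.0, -0.8]
opening: 0.0854
grasp_force: 0.0
```

```bash
cat > chk.py <<'E'
from h import *
import sys
q=sys.argv[1]; x,y,z,r=map(float,sys.argv[2:6])
o=bot.get_obs(); print(o["ee_pos"].round(4),o["tcp_rot"].round(2),o["q"].round(1),o["time"])
c=bot.camera("wrist"); print([(round(b["p"],2),np.round(b["extent"])) for b in bot.boxes_of("wrist",q)[:2]])
P=np.array([proj(c,[x+r*np.cos(t),y+r*np.sin(t),z]) for t in np.linspace(0,6.28,60)]); print("expect top",P.min(0).round(1),P.max(0).round(1))
E
python3 chk.py foam_can .489 -.232 .192 .0215
```

```text
[ 0.4895 -0.2325  0.2166] [-180.     -0.     96.36] [-25.4   4.5  12.2  97.8   0.   58.2] 48.825
[(0.88, array([284., 148., 351., 249.]))]
expect top [281.6 186.7] [346.5 247.5]
```

Emit:
{"name": "send_rows", "arguments": {"moves": [0, 0, -0.6, 0, 0, 0, -1, 0, 0, -1, 0, 0, 0, -1, 0, 0, -1, 0, 0, 0, -1, 0, 0, -0.9, 0, 0, 0, -1, 0, 0, -0.6, 0, 0, 0, -1, 0, 0, -0.24, 0, 0, 0, -1, 0, 0, 0, 0, 0, 0, -1, 0, 0, 0, 0, 0, 0, 1]}}

```text
time: 49.92
ee_pos: [0.49, -0.2324, 0.1089]
tcp_rot: [179.9, 0.0, 96.4]
wrist_force: [1.0, -0.1, 0.5]
opening: 0.07
grasp_force: 0.0
```

Emit:
{"name": "send_rows", "arguments": {"moves": [0, 0, 0, 0, 0, 0, 1, 0, 0, 0, 0, 0, 0, 1, 0, 0, 0, 0, 0, 0, 1, 0, 0, 0, 0, 0, 0, 1, 0, 0, 0.3, 0, 0, 0, 1, 0, 0, 0.6, 0, 0, 0, 1, 0, 0, 0.8, 0, 0, 0, 1, 0, 0, 0.6, 0, 0, 0, 1]}}

```text
time: 50.92
ee_pos: [0.4898, -0.2324, 0.1671]
tcp_rot: [180.0, 0.0, 96.4]
wrist_force: [0.7, -0.6, -2.5]
opening: 0.0458
grasp_force: 36.3
```

Emit:
{"name": "send_rows", "arguments": {"moves": [0.05, 0.3, 0, 0, 0, 0, 1, 0.08, 0.6, 0, 0, 0, 0, 1, 0.08, 0.9, 0, 0, 0, 0, 1, 0.08, 0.9, 0, 0, 0, 0, 1, 0.08, 0.9, 0, 0, 0, 0, 1, 0.08, 0.9, 0, 0, 0, 0, 1, 0.08, 0.9, 0, 0, 0, 0, 1, 0.08, 0.9, 0, 0, 0, 0, 1]}}

```text
time: 51.92
ee_pos: [0.5043, -0.073, 0.1647]
tcp_rot: [-179.9, -0.0, 96.4]
wrist_force: [0.6, 0.2, -2.8]
opening: 0.0461
grasp_force: 36.3
```

Emit:
{"name": "send_rows", "arguments": {"moves": [0.08, 0.9, 0, 0, 0, 0, 1, 0.08, 0.9, 0, 0, 0, 0, 1, 0.08, 0.9, 0, 0, 0, 0, 1, 0.08, 0.9, 0, 0, 0, 0, 1, 0.08, 0.9, 0, 0, 0, 0, 1, 0.08, 0.9, 0, 0, 0, 0, 1, 0.08, 0.9, 0, 0, 0, 0, 1, 0.08, 0.9, 0, 0, 0, 0, 1]}}

```text
time: 52.92
ee_pos: [0.52, 0.1068, 0.1647]
tcp_rot: [-179.9, -0.0, 96.4]
wrist_force: [0.0, -0.1, -1.9]
opening: 0.046
grasp_force: 36.3
```

Emit:
{"name": "send_rows", "arguments": {"moves": [0.04, 0.8, 0, 0, 0, 0, 1, 0.04, 0.5, 0, 0, 0, 0, 1, 0, 0, -0.5, 0, 0, 0, 1, 0, 0, -0.9, 0, 0, 0, 1, 0, 0, -0.7, 0, 0, 0, 1, 0, 0, -0.2, 0, 0, 0, 1, 0, 0, 0, 0, 0, 0, 1]}}

```text
time: 53.8
ee_pos: [0.5228, 0.1374, 0.1081]
tcp_rot: [-180.0, 0.0, 96.3]
wrist_force: [0.5, -0.2, -1.8]
opening: 0.046
grasp_force: 36.4
```

Emit:
{"name": "send_rows", "arguments": {"moves": [-0.03, 0, -0.1, 0, 0, 0, 1, 0, 0, -0.08, 0, 0, 0, 1, 0, 0, -0.06, 0, 0, 0, 1, 0, 0, 0, 0, 0, 0, 1]}}

```text
time: 54.3
ee_pos: [0.5226, 0.1379, 0.1031]
tcp_rot: [179.9, -0.0, 96.4]
wrist_force: [0.3, 0.5, 5.2]
opening: 0.0459
grasp_force: 37.2
```

Emit:
{"name": "send_rows", "arguments": {"moves": [0, 0, 0, 0, 0, 0, 0, 0, 0, 0, 0, 0, 0, -1, 0, 0, 0, 0, 0, 0, -1, 0, 0, 0, 0, 0, 0, -1, 0, 0, 0.7, 0, 0, 0, -1, 0, 0, 1, 0, 0, 0, -1, 0, 0, 1, 0, 0, 0, -1, 0, 0, 1, 0, 0, 0, -1]}}

```text
time: 55.3
ee_pos: [0.5222, 0.1377, 0.1967]
tcp_rot: [179.9, -0.0, 96.4]
wrist_force: [0.4, -0.2, -0.1]
opening: 0.0853
grasp_force: 0.0
```

Emit:
{"name": "send_rows", "arguments": {"moves": [0, -0.5, 0.8, 0, 0, 0, -1, -0.08, -1, 0, 0, 0, 0, -1, -0.08, -1, 0, 0, 0, 0, -1, -0.08, -1, 0, 0, 0, 0, -1, -0.08, -1, 0, 0, 0, 0, -1, -0.08, -1, 0, 0, 0, 0, -1, -0.08, -1, 0, 0, 0, 0, -1, -0.08, -1, 0, 0, 0, 0, -1]}}

```text
time: 56.3
ee_pos: [0.5081, -0.0506, 0.216]
tcp_rot: [179.9, 0.0, 96.4]
wrist_force: [-0.0, 0.1, -0.4]
opening: 0.0852
grasp_force: 0.0
```

Emit:
{"name": "send_rows", "arguments": {"moves": [-0.08, -1, 0, 0, 0, 0, -1, -0.08, -1, 0, 0, 0, 0, -1, -0.08, -1, 0, 0, 0, 0, -1, -0.08, -1, 0, 0, 0, 0, -1, -0.08, -1, 0, 0, 0, 0, -1, -0.08, -1, 0, 0, 0, 0, -1, -0.08, -1, 0, 0, 0, 0, -1, -0.08, -1, 0, 0, 0, 0, -1]}}

```text
time: 57.3
ee_pos: [0.4921, -0.2507, 0.2159]
tcp_rot: [179.9, 0.0, 96.4]
wrist_force: [0.8, -0.1, 0.9]
opening: 0.0853
grasp_force: 0.0
```

Emit:
{"name": "send_rows", "arguments": {"moves": [-0.08, -1, 0, 0, 0, 0, -1, -0.05, -0.9, 0, 0, 0, 0, -1, 0, -0.6, 0, 0, 0, 0, -1, 0, 0, 0, 0, 0, 0, -1]}}

```text
time: 57.8
ee_pos: [0.4888, -0.313, 0.2145]
tcp_rot: [-180.0, -0.0, 96.3]
wrist_force: [0.3, 0.6, -0.3]
opening: 0.0854
grasp_force: 0.0
```

```bash
python3 chk.py brush_holder .4895 -.3123 .154 .0245
python3 - <<'E'
from h import *
for n in("top","side"):
  c=bot.camera(n); print(n,[np.round(b["extent"]) for b in bot.boxes_of(n,"foam_can")[:1]],proj(c,[.5226,.138,.006]),proj(c,[.5226,.138,.186]))
E
```

```text
[ 0.4888 -0.313   0.2145] [-1.7999e+02 -2.0000e-02  9.6300e+01] [-32.6   9.9  17.9  98.1   0.   51.1] 57.8
[(0.68, array([285., 141., 348., 234.]))]
expect top [283.7 169.9] [347.7 230.8]
top [array([258., 194., 280., 223.])] [269.65833837 216.16136598] [263.10072058 204.19601019]
side [array([320., 204., 342., 260.])] [332.40662563 254.72600058] [335.0401175  210.21438804]
```

Emit:
{"name": "send_rows", "arguments": {"moves": [0.03, 0, -0.6, 0, 0, 0, -1, 0, 0, -1, 0, 0, 0, -1, 0, 0, -1, 0, 0, 0, -1, 0, 0, -0.9, 0, 0, 0, -1, 0, 0, -0.6, 0, 0, 0, -1, 0, 0, -0.2, 0, 0, 0, -1, 0, 0, 0, 0, 0, 0, -1, 0, 0, 0, 0, 0, 0, 1]}}

```text
time: 59.1
ee_pos: [0.49, -0.3125, 0.108]
tcp_rot: [179.9, 0.0, 96.4]
wrist_force: [-0.5, 0.4, 0.0]
opening: 0.0699
grasp_force: 0.0
```

Emit:
{"name": "send_rows", "arguments": {"moves": [0, 0, 0, 0, 0, 0, 1, 0, 0, 0, 0, 0, 0, 1, 0, 0, 0, 0, 0, 0, 1, 0, 0, 0, 0, 0, 0, 1, 0, 0, 0.3, 0, 0, 0, 1, 0, 0, 0.6, 0, 0, 0, 1, 0, 0, 0.8, 0, 0, 0, 1, 0, 0, 0.6, 0, 0, 0, 1]}}

```text
time: 60.1
ee_pos: [0.4898, -0.3124, 0.1662]
tcp_rot: [180.0, 0.0, 96.4]
wrist_force: [-0.2, 0.5, -1.2]
opening: 0.045
grasp_force: 36.1
```

Emit:
{"name": "send_rows", "arguments": {"moves": [0.06, 0.3, 0, 0, 0, 0, 1, 0.1, 0.6, 0, 0, 0, 0, 1, 0.1, 0.9, 0, 0, 0, 0, 1, 0.1, 0.9, 0, 0, 0, 0, 1, 0.1, 0.9, 0, 0, 0, 0, 1, 0.1, 0.9, 0, 0, 0, 0, 1, 0.1, 0.9, 0, 0, 0, 0, 1, 0.1, 0.9, 0, 0, 0, 0, 1]}}

```text
time: 61.1
ee_pos: [0.5082, -0.1525, 0.1641]
tcp_rot: [-180.0, -0.0, 96.4]
wrist_force: [-0.0, -0.4, -1.3]
opening: 0.0455
grasp_force: 36.1
```

Emit:
{"name": "send_rows", "arguments": {"moves": [0.1, 0.9, 0, 0, 0, 0, 1, 0.1, 0.9, 0, 0, 0, 0, 1, 0.1, 0.9, 0, 0, 0, 0, 1, 0.1, 0.9, 0, 0, 0, 0, 1, 0.1, 0.9, 0, 0, 0, 0, 1, 0.1, 0.9, 0, 0, 0, 0, 1, 0.1, 0.9, 0, 0, 0, 0, 1, 0.1, 0.9, 0, 0, 0, 0, 1]}}

```text
time: 62.1
ee_pos: [0.5277, 0.0273, 0.1641]
tcp_rot: [-180.0, -0.0, 96.4]
wrist_force: [0.3, -0.6, -2.0]
opening: 0.0455
grasp_force: 36.1
```

Emit:
{"name": "send_rows", "arguments": {"moves": [0.06, 0.9, 0, 0, 0, 0, 1, 0, 0.7, 0, 0, 0, 0, 1, 0, 0.45, 0, 0, 0, 0, 1, 0, 0, -0.5, 0, 0, 0, 1, 0, 0, -0.9, 0, 0, 0, 1, 0, 0, -0.7, 0, 0, 0, 1, 0, 0, -0.2, 0, 0, 0, 1, 0, 0, 0, 0, 0, 0, 1]}}

```text
time: 63.1
ee_pos: [0.53, 0.0762, 0.107]
tcp_rot: [-180.0, 0.0, 96.3]
wrist_force: [-0.2, 0.7, -1.6]
opening: 0.0451
grasp_force: 36.3
```

Emit:
{"name": "send_rows", "arguments": {"moves": [0, 0.03, -0.1, 0, 0, 0, 1, 0, 0, -0.08, 0, 0, 0, 1, 0, 0, -0.05, 0, 0, 0, 1, 0, 0, 0, 0, 0, 0, 1]}}

```text
time: 63.6
ee_pos: [0.5304, 0.0773, 0.1023]
tcp_rot: [179.9, -0.0, 96.4]
wrist_force: [-1.0, -0.4, 4.3]
opening: 0.0452
grasp_force: 37.5
```

Emit:
{"name": "send_rows", "arguments": {"moves": [0, 0, 0, 0, 0, 0, 0, 0, 0, 0, 0, 0, 0, -1, 0, 0, 0, 0, 0, 0, -1, 0, 0, 0, 0, 0, 0, -1, 0, 0, 0.7, 0, 0, 0, -1, 0, 0, 1, 0, 0, 0, -1, 0, 0, 1, 0, 0, 0, -1, 0, 0, 1, 0, 0, 0, -1]}}

```text
time: 64.6
ee_pos: [0.5302, 0.0772, 0.196]
tcp_rot: [179.9, -0.0, 96.4]
wrist_force: [-0.0, 0.0, -0.2]
opening: 0.0855
grasp_force: 0.0
```

Emit:
{"name": "send_rows", "arguments": {"moves": [0, -0.5, 0.8, 0, 0, 0, -1, -0.09, -1, 0, 0, 0, 0, -1, -0.09, -1, 0, 0, 0, 0, -1, -0.09, -1, 0, 0, 0, 0, -1, -0.09, -1, 0, 0, 0, 0, -1, -0.09, -1, 0, 0, 0, 0, -1, -0.09, -1, 0, 0, 0, 0, -1, -0.09, -1, 0, 0, 0, 0, -1]}}

```text
time: 65.6
ee_pos: [0.5143, -0.1111, 0.2152]
tcp_rot: [179.9, 0.0, 96.4]
wrist_force: [0.3, 0.2, 0.0]
opening: 0.0851
grasp_force: 0.0
```

Emit:
{"name": "send_rows", "arguments": {"moves": [-0.09, -1, 0, 0, 0, 0, -1, -0.09, -1, 0, 0, 0, 0, -1, -0.09, -1, 0, 0, 0, 0, -1, -0.09, -1, 0, 0, 0, 0, -1, -0.09, -1, 0, 0, 0, 0, -1, -0.09, -1, 0, 0, 0, 0, -1, -0.09, -1, 0, 0, 0, 0, -1, -0.09, -1, 0, 0, 0, 0, -1]}}

```text
time: 66.6
ee_pos: [0.4963, -0.3112, 0.2151]
tcp_rot: [179.9, 0.0, 96.4]
wrist_force: [0.2, 0.6, 0.6]
opening: 0.0853
grasp_force: 0.0
```

Emit:
{"name": "send_rows", "arguments": {"moves": [-0.09, -1, 0, 0, 0, 0, -1, -0.09, -1, 0, 0, 0, 0, -1, -0.09, -0.8, 0, 0, 0, 0, -1, 0, -0.45, 0, 0, 0, 0, -1, 0, 0, 0, 0, 0, 0, -1]}}

```text
time: 67.22
ee_pos: [0.4896, -0.3919, 0.2138]
tcp_rot: [-180.0, -0.0, 96.3]
wrist_force: [-0.2, 0.1, 0.6]
opening: 0.0854
grasp_force: 0.0
```

```bash
python3 chk.py trimmer .4875 -.392 .188 .012
python3 - <<'E'
from h import *
for n in("top","side"):
  c=bot.camera(n); print(n,[np.round(b["extent"]) for b in bot.boxes_of(n,"brush_holder")[:1]],proj(c,[.5303,.077,.006]),proj(c,[.5303,.077,.148]))
E
```

```text
[ 0.4896 -0.3919  0.2138] [-1.7999e+02 -1.0000e-02  9.6320e+01] [-38.7  16.8  26.1  99.3   0.   45. ] 67.225
[(0.9, array([292., 146., 335., 244.]))]
expect top [293.5 200.9] [329.5 234.5]
top [array([279., 193., 301., 222.])] [291.27305411 213.73759454] [288.66993676 204.32121144]
side [] [323.67178243 236.22651091] [324.77640175 201.4119645 ]
```

Emit:
{"name": "send_rows", "arguments": {"moves": [-0.07, 0, -0.6, 0, 0, 0, -1, 0, 0, -1, 0, 0, 0, -1, 0, 0, -1, 0, 0, 0, -1, 0, 0, -0.9, 0, 0, 0, -1, 0, 0, -0.6, 0, 0, 0, -1, 0, 0, -0.23, 0, 0, 0, -1, 0, 0, 0, 0, 0, 0, -1, 0, 0, 0, 0, 0, 0, 1]}}

```text
time: 68.53
ee_pos: [0.4882, -0.3918, 0.1066]
tcp_rot: [179.9, 0.1, 96.4]
wrist_force: [0.3, -0.0, -0.3]
opening: 0.0697
grasp_force: 0.0
```

Emit:
{"name": "send_rows", "arguments": {"moves": [0, 0, 0, 0, 0, 0, 1, 0, 0, 0, 0, 0, 0, 1, 0, 0, 0, 0, 0, 0, 1, 0, 0, 0, 0, 0, 0, 1, 0, 0, 0, 0, 0, 0, 1, 0, 0, 0.5, 0, 0, 0, 1, 0, 0, 0.9, 0, 0, 0, 1, 0, 0, 0.9, 0, 0, 0, 1]}}

```text
time: 69.53
ee_pos: [0.4877, -0.3913, 0.1637]
tcp_rot: [-180.0, -0.0, 96.4]
wrist_force: [-0.5, -0.2, -3.4]
opening: 0.0324
grasp_force: 35.2
```

Emit:
{"name": "send_rows", "arguments": {"moves": [0.06, 0.3, 0, 0, 0, 0, 1, 0.12, 0.6, 0, 0, 0, 0, 1, 0.12, 0.9, 0, 0, 0, 0, 1, 0.12, 0.9, 0, 0, 0, 0, 1, 0.12, 0.9, 0, 0, 0, 0, 1, 0.12, 0.9, 0, 0, 0, 0, 1, 0.12, 0.9, 0, 0, 0, 0, 1, 0.12, 0.9, 0, 0, 0, 0, 1]}}

```text
time: 70.53
ee_pos: [0.5105, -0.2325, 0.1632]
tcp_rot: [180.0, 0.0, 96.4]
wrist_force: [0.7, -0.0, -2.2]
opening: 0.0322
grasp_force: 35.2
```

Emit:
{"name": "send_rows", "arguments": {"moves": [0.12, 0.9, 0, 0, 0, 0, 1, 0.12, 0.9, 0, 0, 0, 0, 1, 0.12, 0.9, 0, 0, 0, 0, 1, 0.12, 0.9, 0, 0, 0, 0, 1, 0.12, 0.9, 0, 0, 0, 0, 1, 0.12, 0.9, 0, 0, 0, 0, 1, 0.12, 0.9, 0, 0, 0, 0, 1, 0.12, 0.9, 0, 0, 0, 0, 1]}}

```text
time: 71.53
ee_pos: [0.5343, -0.0525, 0.1632]
tcp_rot: [180.0, 0.0, 96.4]
wrist_force: [0.0, -0.2, -0.9]
opening: 0.0325
grasp_force: 35.2
```

Emit:
{"name": "send_rows", "arguments": {"moves": [0.12, 0.9, 0, 0, 0, 0, 1, 0.02, 0.9, 0, 0, 0, 0, 1, 0, 0.6, 0, 0, 0, 0, 1, 0, 0.3, -0.5, 0, 0, 0, 1, 0, 0, -0.9, 0, 0, 0, 1, 0, 0, -0.7, 0, 0, 0, 1, 0, 0, -0.1, 0, 0, 0, 1, 0, 0, 0, 0, 0, 0, 1]}}

```text
time: 72.53
ee_pos: [0.5379, 0.0132, 0.1083]
tcp_rot: [180.0, 0.0, 96.3]
wrist_force: [0.0, 1.1, -1.9]
opening: 0.0324
grasp_force: 35.2
```

Emit:
{"name": "send_rows", "arguments": {"moves": [0, 0.02, -0.12, 0, 0, 0, 1, 0, 0, -0.1, 0, 0, 0, 1, 0, 0, -0.07, 0, 0, 0, 1, 0, 0, 0, 0, 0, 0, 1]}}

```text
time: 73.03
ee_pos: [0.5378, 0.014, 0.1007]
tcp_rot: [-180.0, -0.0, 96.4]
wrist_force: [0.9, 0.6, -2.8]
opening: 0.0324
grasp_force: 35.2
```

Emit:
{"name": "send_rows", "arguments": {"moves": [0, 0, -0.04, 0, 0, 0, 1, 0, 0, -0.03, 0, 0, 0, 1, 0, 0, 0, 0, 0, 0, 1]}}

```text
time: 73.4
ee_pos: [0.5381, 0.014, 0.1002]
tcp_rot: [179.9, 0.0, 96.4]
wrist_force: [-0.9, -0.3, 5.4]
opening: 0.0325
grasp_force: 36.1
```

Emit:
{"name": "send_rows", "arguments": {"moves": [0, 0, 0, 0, 0, 0, 0, 0, 0, 0, 0, 0, 0, -1, 0, 0, 0, 0, 0, 0, -1, 0, 0, 0, 0, 0, 0, -1, 0, 0, 0.8, 0, 0, 0, -1, 0, 0, 1, 0, 0, 0, -1, 0, 0, 1, 0, 0, 0, -1, 0, 0, 1, 0, 0, 0, -1]}}

```text
time: 74.4
ee_pos: [0.5378, 0.014, 0.1949]
tcp_rot: [-180.0, 0.0, 96.4]
wrist_force: [0.3, -0.7, 0.0]
opening: 0.0856
grasp_force: 0.0
```

Emit:
{"name": "send_rows", "arguments": {"moves": [0, 0, 1, 0, 0, 0, -1, 0, 0, 1, 0, 0, 0, -1, 0, 0, 1, 0, 0, 0, -1, 0, 0, 1, 0, 0, 0, -1, -0.4, 0, 1, 0, 0, -0.15, -1, 0, 0, 0.08, 0, 0, 0, -1, 0, 0, 0, 0, 0, 0, -1]}}

```text
time: 75.28
ee_pos: [0.5281, 0.014, 0.3202]
tcp_rot: [-180.0, -0.0, 95.1]
wrist_force: [-1.0, -0.1, -0.3]
opening: 0.0855
grasp_force: 0.0
```

```bash
python3 - <<'E'
from h import *
o=bot.get_obs(); print(o["ee_pos"].round(4),o["tcp_rot"].round(2))
c=bot.camera("wrist"); new=cv2.cvtColor(c["color"],cv2.COLOR_RGB2GRAY); old=cv2.imread("pics/w1.png",0)
def shift(n,a,b,l,t,r,bt,m=15):
    T=a[t:bt,l:r]; S=b[max(t-m,0):bt+m,l-m:r+m]; R=cv2.matchTemplate(S,T,cv2.TM_CCOEFF_NORMED); _,v,_,p=cv2.minMaxLoc(R); print(n,"shift",p[0]-m,p[1]-min(m,t),round(v,2))
shift("tray edge/corner",old,new,285,185,430,205); shift("yellow",old,new,165,85,255,138)
shift("foam",old,new,296,16,350,80); shift("brush",old,new,299,83,347,131); shift("trimmer",old,new,305,134,345,194); shift("jar",old,new,386,2,428,36,10)
shift("mirror",old,new,365,275,410,325); shift("comb",old,new,155,5,285,45,5)
for q in "trimmer brush_holder foam_can".split(): print(q,[np.round(b["extent"]) for b in bot.boxes_of("wrist",q)[:2]])
for n in("top","side"):
    c=bot.camera(n); new=cv2.cvtColor(c["color"],cv2.COLOR_RGB2GRAY); old=cv2.imread(f"pics/{n}0.png",0)
    print(n,[np.round(b["extent"]) for b in bot.boxes_of(n,"refill")[:1]])
    for q in "trimmer brush_holder foam_can mirror comb jar".split():
        e=[b["extent"] for b in bot.boxes_of(n,q)[:1]]
        if e: l,t,r,b=np.round(e[0]).astype(int); shift(n+" "+q,new,old,l,t,r,b,10)
E
```

```text
[0.5281 0.014  0.3202] [-179.98   -0.     95.1 ]
tray edge/corner shift -4 2 0.83
yellow shift -2 2 0.96
foam shift 0 1 0.97
brush shift 0 -1 0.98
trimmer shift -3 3 0.85
jar shift 0 2 0.98
mirror shift -1 2 0.99
comb shift -1 1 0.98
trimmer [array([304., 133., 341., 198.]), array([170.,  90., 248., 137.])]
brush_holder [array([299.,  83., 348., 129.]), array([233., 261., 320., 379.])]
foam_can [array([298.,  17., 345.,  78.]), array([286.,   0., 430., 201.])]
top [array([154., 186., 179., 233.])]
top foam_can shift 0 1 0.82
top mirror shift 0 0 1.0
top comb shift 0 0 0.9
top jar shift 0 0 1.0
side [array([349., 290., 397., 314.])]
side trimmer shift -1 0 0.96
side brush_holder shift 0 -1 0.93
side foam_can shift 1 -1 0.92
side mirror shift 0 0 1.0
side comb shift 0 0 0.97
side jar shift 0 0 1.0
```

```bash
python3 -c "
from h import *
print(bot.job_done())"
```

```text
the job is handed in; nothing more can be done
None
```

The cassette is seated in the dispenser with its push head up, and the trimmer, brush holder and foam can are back upright within about 3 mm of their starting spots; the jar, comb and mirror did not move, and the job was handed in at about 75 s.

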